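# Unclamp the sample blocks and seal them in the gasketed box

### The job

Flip the toggle clamp open and leave it open, move every sample block from the jig into the grey box, and push the box's hinged lid shut. Then tighten its four wing screws clockwise, evenly and in cross order (the second screw of each round diagonally opposite the first), in two rounds: first bring all four about half way, then all four fully home. Leave the torch, the meter and the amber jar where they are.

Things in the scene. Friction and masses are not known exactly. Their poses are not given: they have to be found in the camera images.
- jig: fixed jig, base plate 100 (x) by 235 (y, from -110 to +125) by 12 mm; origin under it. The blocks stand on the plate in a row along y, at x = 0 and about y = 13, 55, 97 mm (any may be empty), their x along the jig's x, between two blue fences (|x| 19.5 to 27.5 mm, tops 18 mm up, y -12 to 122 mm). The toggle clamp is at the -y end.
- clamp (a joint): red toggle clamp handle, rad: 0 = clamped (upright, leaning 0.12 towards the blocks), grows as it swings to the jig's -y; 1.35 = open. Over-centre linkage: at 0 the arm is locked down, then lifts, slowly at first, to just past upright. Let go before about 1.1 it drops shut; beyond that it stays. Arm: padded steel bar 18 mm wide, 176 long, pivot at jig y -50, z 58 mm. Light (under 3 N).
- clamp_grip (a point): point on the red handle of the clamp, 105 mm from its pivot; the red grip is 16 mm wide along the jig's x, 18 mm thick, and runs from 38 mm below to 28 mm above this point. Best pinched from above with the fingers closing along the jig's x
- clamp_pivot (a point): pivot of the clamp handle, 32 mm above the bench at the jig's y -77 mm; its axis is the jig's x axis
- block0: aluminium sample block, 34 mm (its x) by 30 mm (y) by 36 mm high (z), 60 to 130 g, with a coloured band and window rim (orange); origin at the centre of its underside. One to three blocks are present; an absent one reads None.
- block1: aluminium sample block, 34 mm (its x) by 30 mm (y) by 36 mm high (z), 60 to 130 g, with a coloured band and window rim (green); origin at the centre of its underside. One to three blocks are present; an absent one reads None.
- block2: aluminium sample block, 34 mm (its x) by 30 mm (y) by 36 mm high (z), 60 to 130 g, with a coloured band and window rim (blue); origin at the centre of its underside. One to three blocks are present; an absent one reads None.
- box: fixed grey sample box, outside 160 (x) by 240 (y) by 60 mm high, walls and floor 8 mm with grey felt 1 mm on the floor, black gasket on the rim; origin at the centre of its underside. Inside at each corner is a round screw boss, 11 mm radius, centred 60 mm (x) and 100 mm (y) from the centre. The lid is hinged along its +x side (away from the robot).
- lid (a joint): yellow lid of the box, rad: 0 = shut, starts standing open at about 1.65 to 1.85 (just past upright, leaning away from the robot). A stiff hinge (0.42 N m): it stays where it is left and is pushed shut, about 5 N at the edge, for instance with closed fingers behind its top edge, following round to press it down.
- lid_hinge (a point): middle of the lid's hinge line, 64 mm above the bench, 80 mm along the box's +x; axis along the box's y. The lid's underside plane passes through it
- lid_edge (a point): middle of the lid's free edge, on its outer face, 160 mm from the hinge; the lid is 160 by 240 by 8 mm thick; a black lip 70 mm wide and 6 mm thick reaches 16 mm beyond the edge. The outer face carries the four wing screws and is otherwise smooth. When shut the outer face lies 72 mm above the bench
- screw_a (a joint): turn of the wing screw at the near left (box x -60, y +100 mm) corner of the lid, rad: 0 fully slack, grows clockwise seen from above the closed lid, 2.0 is the stop (tight); half way is 1.0. Starts at 0 to 0.3. Light friction (0.05 N m), stays where it is left.
- screw_a_grip (a point): point on that screw's axis 24 mm above the lid's top face, the height to grip. The wing is a black bar 40 mm long along this point's x, 8 mm thick along its y, from 8 to 30 mm above the lid, with an orange mark on its +x end; it turns with the screw. The point's z is the lid's outward normal (up when shut).
- screw_b (a joint): turn of the wing screw at the far left (box x +60, y +100 mm) corner of the lid, rad: 0 fully slack, grows clockwise seen from above the closed lid, 2.0 is the stop (tight); half way is 1.0. Starts at 0 to 0.3. Light friction (0.05 N m), stays where it is left.
- screw_b_grip (a point): point on that screw's axis 24 mm above the lid's top face, the height to grip. The wing is a black bar 40 mm long along this point's x, 8 mm thick along its y, from 8 to 30 mm above the lid, with an orange mark on its +x end; it turns with the screw. The point's z is the lid's outward normal (up when shut).
- screw_c (a joint): turn of the wing screw at the far right (box x +60, y -100 mm) corner of the lid, rad: 0 fully slack, grows clockwise seen from above the closed lid, 2.0 is the stop (tight); half way is 1.0. Starts at 0 to 0.3. Light friction (0.05 N m), stays where it is left.
- screw_c_grip (a point): point on that screw's axis 24 mm above the lid's top face, the height to grip. The wing is a black bar 40 mm long along this point's x, 8 mm thick along its y, from 8 to 30 mm above the lid, with an orange mark on its +x end; it turns with the screw. The point's z is the lid's outward normal (up when shut).
- screw_d (a joint): turn of the wing screw at the near right (box x -60, y -100 mm) corner of the lid, rad: 0 fully slack, grows clockwise seen from above the closed lid, 2.0 is the stop (tight); half way is 1.0. Starts at 0 to 0.3. Light friction (0.05 N m), stays where it is left.
- screw_d_grip (a point): point on that screw's axis 24 mm above the lid's top face, the height to grip. The wing is a black bar 40 mm long along this point's x, 8 mm thick along its y, from 8 to 30 mm above the lid, with an orange mark on its +x end; it turns with the screw. The point's z is the lid's outward normal (up when shut).
- torch: bystander: black torch standing on end, 44 mm across, 135 mm tall, origin at its foot
- meter: bystander: black hand meter lying flat, 80 by 160 by 35 mm, origin under its centre
- jar: bystander: small amber glass jar with a white cap, 48 mm across, 75 mm tall, origin at its foot
There are look-alikes about, which are no part of the job. What is shaped like the block1 but purple or yellow is not meant.

How it is judged:
On the way, in this order (a step that is already met when the one before it is completed fails the run):
1. the toggle clamp is flipped open (value of joint clamp above 1.1 rad), for 0.2 s.
2. every sample block present lies inside the box (x of block0 in the frame of box between -0.075 and 0.075 m and y of block0 in the frame of box between -0.115 and 0.115 m and z of block0 in the frame of box between -0.005 and 0.05 m and x of block1 in the frame of box between -0.075 and 0.075 m and y of block1 in the frame of box between -0.115 and 0.115 m and z of block1 in the frame of box between -0.005 and 0.05 m and x of block2 in the frame of box between -0.075 and 0.075 m and y of block2 in the frame of box between -0.115 and 0.115 m and z of block2 in the frame of box between -0.005 and 0.05 m and linear speed of each of block0, block1, block2 below 0.03 m/s), for 0.3 s.
3. the lid is shut with the blocks inside (value of joint lid below 0.04 rad and x of block0 in the frame of box between -0.075 and 0.075 m and y of block0 in the frame of box between -0.115 and 0.115 m and z of block0 in the frame of box between -0.005 and 0.05 m and x of block1 in the frame of box between -0.075 and 0.075 m and y of block1 in the frame of box between -0.115 and 0.115 m and z of block1 in the frame of box between -0.005 and 0.05 m and x of block2 in the frame of box between -0.075 and 0.075 m and y of block2 in the frame of box between -0.115 and 0.115 m and z of block2 in the frame of box between -0.005 and 0.05 m), for 0.2 s.
4. first round: all four screws about half way (beyond 0.7 rad) (value of joint lid below 0.04 rad and value of joint each of screw_a, screw_b, screw_c, screw_d above 0.7 rad), for 0.1 s.
5. second round: all four screws fully home (beyond 1.8 of 2.0 rad) (value of joint lid below 0.04 rad and value of joint each of screw_a, screw_b, screw_c, screw_d above 1.8 rad), for 0.2 s.
At the end, for the whole second after the job is handed in: the clamp is open (beyond 1.1 rad), every block present is inside the box and at rest, the lid is shut (within 0.04 rad), and all four screws are beyond 1.8 of 2.0 rad (all of step 2 and all of step 5 and value of joint clamp above 1.1 rad); the robot touches nothing.
It fails at once if uneven: a screw is turned past 1.4 rad while another is still short of 0.7 rad (value of joint any of screw_a, screw_b, screw_c, screw_d above 1.4 rad and value of joint any of screw_a, screw_b, screw_c, screw_d below 0.7 rad).
It fails at once if first round not in cross order: two neighbouring screws past 0.7 rad while both others are short of it ((value of joint each of screw_a, screw_b above 0.7 rad and value of joint each of screw_c, screw_d below 0.7 rad) or (value of joint each of screw_b, screw_c above 0.7 rad and value of joint each of screw_d, screw_a below 0.7 rad) or (value of joint each of screw_c, screw_d above 0.7 rad and value of joint each of screw_a, screw_b below 0.7 rad) or (value of joint each of screw_d, screw_a above 0.7 rad and value of joint each of screw_b, screw_c below 0.7 rad)).
It fails at once if second round not in cross order: two neighbouring screws past 1.6 rad while both others are short of it ((value of joint each of screw_a, screw_b above 1.6 rad and value of joint each of screw_c, screw_d below 1.6 rad) or (value of joint each of screw_b, screw_c above 1.6 rad and value of joint each of screw_d, screw_a below 1.6 rad) or (value of joint each of screw_c, screw_d above 1.6 rad and value of joint each of screw_a, screw_b below 1.6 rad) or (value of joint each of screw_d, screw_a above 1.6 rad and value of joint each of screw_b, screw_c below 1.6 rad)).
It fails at once if a bystander (torch, meter or jar) is moved more than 30 mm (distance of any of torch, meter, jar from where it was at the start of the episode above 0.03 m).
Of block0, block1, block2 only 1 to 3 are there at a start; the rules pass over those that are not, and their reading is None.
At some moment in a run one of block0, block1, block2 may be knocked a few centimetres aside while the robot is not near it.
Once in a run the grip may slacken for a moment while it holds something.
It also fails if it takes over 210 s, if anything falls off the work surface, if the arm or the gripper's body presses on something with over 40 N, if the wrist force passes 120 N, or if a joint passes its speed limit or range.

### The arm

A 6-joint arm with a two-finger parallel gripper is mounted at the origin on the work surface. World frame = base frame: x ahead of the robot, y to its left, z up, the work surface at z = 0. Lengths are in m, angles in rad, forces in N, time in s.
With the tool pointing down it reaches from about 0.25 to 0.725 m from the base axis. Payload 4 kg.
Tool frame: the origin (TCP) lies at the centre of the arm's flange, where the gripper is bolted on; the fingertips stand 173 mm ahead of it and the grasp point (between the pads) lies 155 mm ahead of it (env.nose_length is the distance from the TCP to the fingertips, in m); z points along the fingers, y is the line along which they close (so a half turn about z gives the same grasp; the last joint's range is limited). The gripper opens to 85 mm and grips with 20 to 120 N. Pads are 22 mm wide; open, the fingers measure 114 mm over their backs; the gripper's body (76 mm by 85 mm) begins 54 mm behind the grasp point. The pads swing forward as they close: fully open they stand 13 mm farther back than shut.
Start: joints at [-1.237, 0.241, 0.005, 1.335, 0, 1.571], TCP at [0.164, -0.472, 0.405] pointing down, gripper open.
Joint ranges: [-2.72, 2.72], [-1.05, 1.87], [-1.09, 1.28], [-1.99, 2.15], [-1.42, 1.44], [-3.14, 3.14]. Speed limits (rad/s): [2.79, 2.79, 3.14, 3.14, 3.14, 3.14].

### API

Orientations are given as a 3x3 rotation matrix whose columns are the frame's x, y, z axes.
In Python, from bench import env gives the robot as it stands. The module is installed in compiled form; this text tells all that it offers.
- The arm moves only by the shell command python3 -m handwheel 'ROWS' [FORCE]. ROWS is JSON, a list of rows, each an object of numbers: "dx", "dy", "dz": the shift along the tool's x, y, z in mm; "ax", "ay", "az": the turn, a rotation vector about the tool's x, y, z in rad; "claw": the finger opening in mm, from 0 to 85.4. In form: [{"dx": .., "dy": .., "dz": .., "ax": .., "ay": .., "az": .., "claw": ..}, ...]. A call has exactly 10 rows; each row shifts and turns the commanded pose from where the row before left it, along the tool's axes as they then stand; what a row does not reach is not made up. A row lasts 1/12 s, in which the tool goes at most 41.7 mm and 7.16 degrees, less where a joint would pass 70% of its speed; a pose out of reach is approached as far as the arm can. A call is refused whole if a number of a shift passes 41.7 or a number of a turn 0.125, either way. A call with a gripper value outside its range is refused whole. The fingers move at their own pace and stop on an object; FORCE is the grip in N (left out, the last holds). Time passes only in rows, so rows that do not move let the fingers close, or fill a call up. It gives the time, the measured TCP pose, the force, the opening and the grip force at its end, in the units of the state.
- env.get_obs(): the state, without advancing time (a new reading comes with each control period).
- env.capture(name): name is "scene" or "top" or "wrist"; returns (picture, depth): 384x512x3 uint8, blue, green, red; 384x512 float32, m along the optical axis (not along the pixel's ray), 0 where there is no reading.
- env.camera_params(name): a dict with "fx", "fy", "cx", "cy" (pixels), "rvec" (rotation vector, rad) and "tvec" (3), from world to camera coordinates, as OpenCV has them; the wrist camera has in their place "mount" (4x4, takes a point from camera to tool coordinates, whose origin is the TCP and whose axes are the flange's). Camera axes: x right, y down, z forward; pixel columns grow to the right and rows downward; lengths in m; the calibration is good to about 2 mm. The wrist camera is an equidistant fisheye: a pixel r from the principal point sees the ray r / f radians off the axis. A picture is of the moment at which its call begins: read the wrist's pose just before it. camera_params takes no time and is no camera call.
- env.sign_off(): hands the job in; it is judged then, once.
Trained networks look in the newest picture that a camera, given by its name, has taken for a name from the list of things; names that differ only in an ending like _2 or _b are one class to them, and where a whole thing is asked for, a point or a joint stands for the part that bears it (a point fixed in the world has none). Each returns a list of dicts, best first, with "confidence" (0 to 1); they miss things now and then, are a little off and sometimes report something else, mostly with a low value. They report only what shows in the picture. A call takes as long as a camera call. They do not tell look-alikes from the thing itself.
- env.masks_of(camera, label): "region" (384x512 bool, what is visible of it) and "at" ([column, row] as shares, 0 to 1, of the picture: columns of its width, rows of its height, amid what is visible of it).
- env.landmark_of(camera, label): "at" ([column, row] as shares, 0 to 1, of the picture: columns of its width, rows of its height: a listed point, or the origin of a listed thing).
The state is a dict: "time_s": time; "joints": joint angles; "dq": joint speeds; "joint_efforts": joint torques, N m; "tcp_pos": TCP position; "eef_rot": TCP orientation; "ft_force": force on the tool from outside, world axes, zero at the start; "wrist_torque": the same for the moment, N m; "gripper_width": opening from 0.0 (shut) to 1.0 (fully open); "grasp_force": force on a finger pad.
Only numpy, scipy, OpenCV 4.12 (cv2) and the standard library are available. Lean on these libraries where they do the work, as an engineer would, in place of code of your own. Each camera call takes 0.05 s, during which the arm holds its last target. There are 200 camera calls.

## Working session

There is one attempt and no reset: what is moved stays moved. The work goes in short steps, Python scripts to look and compute and a shell command to move; the robot and the scene stay as the last step left them, time stands still between calls to the robot, and variables do not carry over. Pictures are saved under pics/ and viewed, at most 14 in all, crops included, and the job is handed in when it is done.

```bash
mkdir -p pics; cat > h.py <<'E'
import numpy as np, cv2
from bench import env
from scipy.spatial.transform import Rotation as R
def cam(n):
    p=env.camera_params(n); return p,R.from_rotvec(np.ravel(p["rvec"])).as_matrix(),np.ravel(p["tvec"])
def world(n,u,v,d):
    p,Rm,t=cam(n); c=np.stack([(u-p["cx"])/p["fx"]*d,(v-p["cy"])/p["fy"]*d,d],-1)
    return (c-t)@Rm
def plane(n,u,v,z):
    p,Rm,t=cam(n); r=Rm.T@np.array([(u-p["cx"])/p["fx"],(v-p["cy"])/p["fy"],1]); o=-Rm.T@t
    return o+r*(z-o[2])/r[2]
E
python3 - <<'E'
from h import *
o=env.get_obs(); print(o["tcp_pos"],o["eef_rot"],o["time_s"])
ims=[]
for n in("scene","top"):
    im,d=env.capture(n); np.save(n+"_d.npy",d); cv2.imwrite(f"pics/{n}0.png",im)
    p,Rm,t=cam(n); print(n,p["fx"],-Rm.T@t, Rm[2])
    for l in["jig","clamp_grip","clamp_pivot","block0","block1","block2","box","lid_hinge","lid_edge","screw_a_grip","torch","meter","jar"]:
        r=env.landmark_of(n,l)
        for q in r[:4]:
            u,v=q["at"][0]*512,q["at"][1]*384
            dd=d[min(383,int(v)),min(511,int(u))]
            print(l,round(q["confidence"],2),round(u),round(v),world(n,u,v,dd).round(3))
E
```

```text
[ 0.16372041 -0.47214912  0.40379371] [[ 9.44818707e-01  3.27592907e-01 -7.05233933e-04]
 [ 3.27593666e-01 -9.44816556e-01  2.01609569e-03]
 [-5.85804801e-06 -2.13587509e-03 -9.99997719e-01]] 0.0
scene 416.87948519268514 [ 1.16902155 -0.61736178  0.67434946] [-0.59144955  0.58875355 -0.55095978]
jig 0.62 189 250 [ 0.494 -0.182  0.015]
clamp_grip 0.64 157 214 [ 0.474 -0.241  0.142]
clamp_pivot 0.59 159 253 [ 0.487 -0.259  0.048]
clamp_pivot 0.3 94 256 [ 0.348 -0.356  0.013]
block0 0.83 244 253 [ 0.593 -0.091  0.015]
block0 0.78 225 270 [ 0.605 -0.162  0.012]
block0 0.77 174 223 [ 0.379 -0.144  0.018]
block0 0.49 204 238 [ 0.488 -0.13   0.022]
block1 0.83 244 253 [ 0.593 -0.091  0.015]
block1 0.78 225 270 [ 0.605 -0.162  0.012]
block1 0.77 174 223 [ 0.379 -0.144  0.018]
block1 0.49 204 238 [ 0.488 -0.13   0.022]
block2 0.83 244 253 [ 0.593 -0.091  0.015]
block2 0.78 225 270 [ 0.605 -0.162  0.012]
block2 0.77 174 223 [ 0.379 -0.144  0.018]
block2 0.49 204 238 [ 0.488 -0.13   0.022]
box 0.89 288 205 [0.61  0.046 0.098]
lid_hinge 0.85 310 195 [0.603 0.141 0.082]
lid_edge 0.63 330 152 [0.6
[... 909 characters left out ...]
2 [ 0.581 -0.142  0.021]
block1 0.61 307 214 [ 0.476 -0.15   0.062]
block1 0.6 292 215 [ 0.473 -0.103  0.063]
block2 0.7 277 181 [ 0.582 -0.065  0.04 ]
block2 0.62 301 182 [ 0.581 -0.142  0.021]
block2 0.61 307 214 [ 0.476 -0.15   0.062]
block2 0.6 292 215 [ 0.473 -0.103  0.063]
box 0.81 208 211 [0.502 0.157 0.006]
box 0.38 340 215 [ 0.461 -0.229  0.141]
lid_hinge 0.82 205 182 [0.582 0.156 0.063]
lid_hinge 0.31 211 211 [0.499 0.146 0.008]
lid_edge 0.97 190 151 [0.631 0.17  0.23 ]
screw_a_grip 0.63 158 151 [0.645 0.265 0.195]
screw_a_grip 0.36 374 261 [ 0.331 -0.333  0.073]
torch 0.59 149 271 [0.321 0.33  0.042]
meter 0.74 277 147 [ 0.695 -0.07   0.035]
jar 0.66 372 258 [ 0.338 -0.335  0.052]
```

```bash
python3 - <<'E'
import cv2,numpy as np
a=cv2.imread("pics/scene0.png");b=cv2.imread("pics/top0.png")
cv2.imwrite("pics/s_up.png",cv2.resize(a[110:310,60:400],(800,470),interpolation=3))
cv2.imwrite("pics/t_up.png",cv2.resize(b[110:290,130:400],(800,533),interpolation=3))
E
```

```text
(no output)
```

View pics/s_up.png

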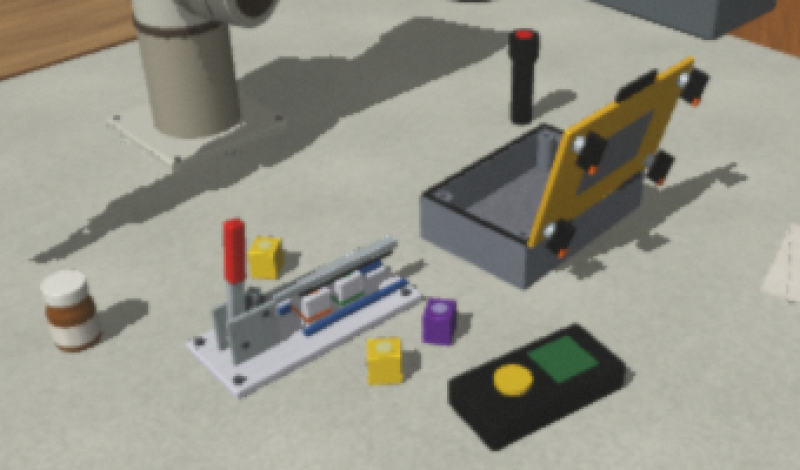

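View pics/t_up.png

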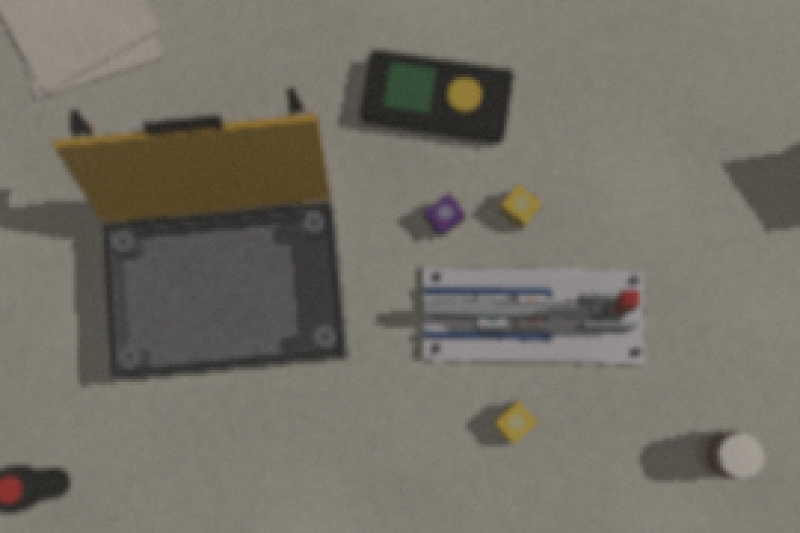

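The scene shows orange and green blocks, and possibly a third at the far end of the jig. The purple and yellow look-alikes are outside the jig. The lid stands open and the box is slightly rotated. Next I work out the jig and box frames from the corners.

```bash
python3 - <<'E'
from h import *
s=800/270
for nm,z,pts in(("jig",.012,[(422,268),(640,266),(646,362),(422,362)]),("boxrim",.062,[(106,226),(332,204),(345,357),(112,377)]),("boss",.06,[(122,240),(313,221),(324,336),(129,356)])):
    print(nm); P=[plane("top",130+x/s,110+y/s,z)[:2] for x,y in pts]; print(np.round(P,3), np.mean(P,0).round(3)); 
    print([ (np.linalg.norm(P[i]-P[(i+1)%4]).round(3),np.degrees(np.arctan2(*(P[(i+1)%4]-P[i])[::-1])).round(1)) for i in range(4)])
# jig plate points by depth in both cams
for n in("top","scene"):
    d=np.load(n+"_d.npy"); v,u=np.mgrid[:384,:512]; W=world(n,u,v,d); im=cv2.imread(f"pics/{n}0.png").astype(int)
    m=(d>0)&(W[...,0]>.38)&(W[...,0]<.56)&(W[...,1]>-.32)&(W[...,1]<-.02)&(W[...,2]>.006)&(W[...,2]<.02)&(im[...,0]>130 if 0 else im[...,0]-im[...,1]>5)
    pts=W[m][:,:2].astype(np.float32); print(n,len(pts),cv2.minAreaRect(pts) if len(pts)>5 else 0)
    m=(d>0)&(W[...,0]>.36)&(W[...,0]<.62)&(W[...,1]>.0)&(W[...,1]<.32)&(W[...,2]>.05)&(W[...,2]<.066)
    pts=W[m][:,:2].astype(np.float32); print(n,"rim",len(pts),cv2.minAreaRect(pts))
    r=(im[...,2]>1.8*im[...,1])&(im[...,2]>90)&(W[...,1]<-.15)&(W[...,1]>-.3)&(d>0)&(W[...,0]>.4); q=W[r]; print("red",len(q),np.median(q,0).round(3),np.percentile(q,[5,95],axis=0).round(3))
    y=(im[...,2]>1.8*im[...,0])&(im[...,1]>1.3*im[...,0])&(W[...,1]>0)&(d>0)&(W[...,2]>.07); q=W[y]; print("lid",len(q),np.percentile(q,[2,50,98],axis=0).round(3))
E
```

```text
jig
[[ 0.527 -0.05 ]
 [ 0.522 -0.282]
 [ 0.42  -0.28 ]
 [ 0.427 -0.046]] [ 0.474 -0.164]
[(np.float64(0.233), np.float64(-91.3)), (np.float64(0.102), np.float64(179.0)), (np.float64(0.235), np.float64(88.3)), (np.float64(0.1), np.float64(-2.3))]
boxrim
[[0.574 0.278]
 [0.589 0.043]
 [0.431 0.034]
 [0.418 0.269]] [0.503 0.156]
[(np.float64(0.236), np.float64(-86.2)), (np.float64(0.159), np.float64(-176.6)), (np.float64(0.236), np.float64(93.1)), (np.float64(0.156), np.float64(3.3))]
boss
[[0.559 0.262]
 [0.572 0.063]
 [0.453 0.054]
 [0.439 0.253]] [0.506 0.158]
[(np.float64(0.199), np.float64(-86.1)), (np.float64(0.12), np.float64(-175.8)), (np.float64(0.199), np.float64(94.1)), (np.float64(0.12), np.float64(4.2))]
top 273 ((0.47802212834358215, -0.11711817979812622), (0.13609956204891205, 0.059693582355976105), 87.17597198486328)
top rim 931 ((0.5067442059516907, 0.15952417254447937), (0.16265596449375153, 0.24103416502475739), 3.8023757934570312)
red 22 [ 0.469 -0.231  0.163] [[ 0.464 -0.236  0.161]
 [ 0.474 -0.225  0.166]]
lid 2291 [[0.585 0.054 0.074]
 [0.609 0.165 0.157]
 [0.633 0.277 0.218]]
scene 1180 ((0.47852233052253723, -0.16517528891563416), (0.2338893562555313, 0.09626041352748871), 87.39400482177734)
scene rim 752 ((0.5252519845962524, 0.1576324850320816), (0.20180685818195343, 0.24022874236106873), 3.6507437229156494)
red 229 [ 0.478 -0.239  0.137] [[ 0.469 -0.246  0.105]
 [ 0.481 -0.228  0.164]]
lid 15355 [[-1.848  0.051  0.079]
 [ 0.274  1.471  0.248]
 [ 0.633  1.486  0.399]]
```

```bash
cat > go.py <<'E'
# usage: go.py x y z(grasp point, m) yaw_deg(of tool x) : remaining rotation and shift, tool axes (mm), if tool vertical
import sys; from h import *
o=env.get_obs(); T=np.array(o["eef_rot"]); p=np.array(o["tcp_pos"])
x,y,z,w=map(float,sys.argv[1:5]); a=np.radians(w); c,s=np.cos(a),np.sin(a)
G=np.array([[c,s,0],[s,-c,0],[0,0,-1.]])
d=np.array([x,y,z+.155])-p
print("rot(tool rv)",R.from_matrix(T.T@G).as_rotvec().round(3),"shift in goal axes",(G.T@d*1000).round(1),"now axes",(T.T@d*1000).round(1),"t",round(o["time_s"],1),"F",np.round(o["ft_force"],1))
E
python3 -m handwheel '[{"az":-0.12,"claw":50},{"az":-0.12,"claw":50},{"az":-0.12,"claw":50},{"az":-0.12,"claw":50},{"az":-0.12,"claw":50},{"az":-0.12,"claw":50},{"az":-0.12,"claw":50},{"az":-0.12,"claw":50},{"az":-0.12,"claw":50},{"az":-0.12,"claw":50}]' 30
python3 -m handwheel '[{"dx":24.7,"dy":30.1},{"dx":24.7,"dy":30.1},{"dx":24.7,"dy":30.1},{"dx":24.7,"dy":30.1},{"dx":24.7,"dy":30.1},{"dx":24.7,"dy":30.1},{"dx":24.7,"dy":30.1},{"dx":24.7,"dy":30.1},{"dx":24.7,"dy":30.1},{"dx":24.7,"dy":30.1}]'
python3 go.py 0.4735 -0.2365 0.138 87.8
```

```text
rot(tool rv) [ 0.    -0.    -1.199] shift in goal axes [247.6 300.4 111.7] now axes [ 369.9 -121.4  111.7] t 1.4 F [ 0.8 -0.3 -0.3]invalid input at $[0]: expected keys dx, dy, dz, ax, ay, az, claw
invalid input at $[0]: expected keys dx, dy, dz, ax, ay, az, claw
```

```bash
python3 -m handwheel '[{"dx":0,"dy":0,"dz":0,"ax":0,"ay":0,"az":-0.12,"claw":50},{"dx":0,"dy":0,"dz":0,"ax":0,"ay":0,"az":-0.12,"claw":50},{"dx":0,"dy":0,"dz":0,"ax":0,"ay":0,"az":-0.12,"claw":50},{"dx":0,"dy":0,"dz":0,"ax":0,"ay":0,"az":-0.12,"claw":50},{"dx":0,"dy":0,"dz":0,"ax":0,"ay":0,"az":-0.12,"claw":50},{"dx":0,"dy":0,"dz":0,"ax":0,"ay":0,"az":-0.12,"claw":50},{"dx":0,"dy":0,"dz":0,"ax":0,"ay":0,"az":-0.12,"claw":50},{"dx":0,"dy":0,"dz":0,"ax":0,"ay":0,"az":-0.12,"claw":50},{"dx":0,"dy":0,"dz":0,"ax":0,"ay":0,"az":-0.12,"claw":50},{"dx":0,"dy":0,"dz":0,"ax":0,"ay":0,"az":-0.12,"claw":50}]' 30
python3 -m handwheel '[{"dx":24.7,"dy":30.1,"dz":0,"ax":0,"ay":0,"az":0,"claw":50},{"dx":24.7,"dy":30.1,"dz":0,"ax":0,"ay":0,"az":0,"claw":50},{"dx":24.7,"dy":30.1,"dz":0,"ax":0,"ay":0,"az":0,"claw":50},{"dx":24.7,"dy":30.1,"dz":0,"ax":0,"ay":0,"az":0,"claw":50},{"dx":24.7,"dy":30.1,"dz":0,"ax":0,"ay":0,"az":0,"claw":50},{"dx":24.7,"dy":30.1,"dz":0,"ax":0,"ay":0,"az":0,"claw":50},{"dx":24.7,"dy":30.1,"dz":0,"ax":0,"ay":0,"az":0,"claw":50},{"dx":24.7,"dy":30.1,"dz":0,"ax":0,"ay":0,"az":0,"claw":50},{"dx":24.7,"dy":30.1,"dz":0,"ax":0,"ay":0,"az":0,"claw":50},{"dx":24.7,"dy":30.1,"dz":0,"ax":0,"ay":0,"az":0,"claw":50}]'
python3 go.py 0.4735 -0.2365 0.138 87.8
```

```text
time_s: 2.23
tcp_pos: [0.1638, -0.4724, 0.4047]
eef_rot: [[0.031, 1.0, -0.0], [1.0, -0.031, 0.0], [0.0, -0.0, -1.0]]
ft_force: [0.4, 0.3, 0.8]
gripper_width: 0.588
grasp_force: 0.0
time_s: 3.07
tcp_pos: [0.475, -0.2352, 0.4049]
eef_rot: [[0.037, 0.999, 0.0], [0.999, -0.037, -0.0], [-0.0, 0.0, -1.0]]
ft_force: [0.5, -1.2, 0.1]
gripper_width: 0.591
grasp_force: 0.0
rot(tool rv) [0.    0.    0.002] shift in goal axes [ -1.4  -1.5 111.9] now axes [ -1.3  -1.5 111.9] t 3.1 F [ 0.5 -1.2  0.1]
```

```bash
python3 -m handwheel '[{"dx":-1.3,"dy":-1.5,"dz":28,"ax":0,"ay":0,"az":0,"claw":50},{"dx":0,"dy":0,"dz":28,"ax":0,"ay":0,"az":0,"claw":50},{"dx":0,"dy":0,"dz":28,"ax":0,"ay":0,"az":0,"claw":50},{"dx":0,"dy":0,"dz":28,"ax":0,"ay":0,"az":0,"claw":50},{"dx":0,"dy":0,"dz":0,"ax":0,"ay":0,"az":0,"claw":50},{"dx":0,"dy":0,"dz":0,"ax":0,"ay":0,"az":0,"claw":5},{"dx":0,"dy":0,"dz":0,"ax":0,"ay":0,"az":0,"claw":5},{"dx":0,"dy":0,"dz":0,"ax":0,"ay":0,"az":0,"claw":5},{"dx":0,"dy":0,"dz":0,"ax":0,"ay":0,"az":0,"claw":5},{"dx":0,"dy":0,"dz":0,"ax":0,"ay":0,"az":0,"claw":5}]' 40
```

```text
time_s: 3.9
tcp_pos: [0.4721, -0.2384, 0.295]
eef_rot: [[0.038, 0.999, 0.002], [0.999, -0.038, -0.002], [-0.002, 0.002, -1.0]]
ft_force: [-4.7, 0.0, 6.1]
gripper_width: 0.179
grasp_force: 40.5
```

```bash
python3 -m handwheel '[{"dx":-13.6,"dy":0,"dz":-0.8,"ax":0,"ay":0,"az":0,"claw":5},{"dx":-13.6,"dy":0,"dz":1,"ax":0,"ay":0,"az":0,"claw":5},{"dx":-13.3,"dy":0,"dz":2.8,"ax":0,"ay":0,"az":0,"claw":5},{"dx":-12.9,"dy":0,"dz":4.5,"ax":0,"ay":0,"az":0,"claw":5},{"dx":-12.2,"dy":0,"dz":6.1,"ax":0,"ay":0,"az":0,"claw":5},{"dx":-11.3,"dy":0,"dz":7.6,"ax":0,"ay":0,"az":0,"claw":5},{"dx":-10.2,"dy":0,"dz":9.1,"ax":0,"ay":0,"az":0,"claw":5},{"dx":-8.9,"dy":0,"dz":10.3,"ax":0,"ay":0,"az":0,"claw":5},{"dx":-7.6,"dy":0,"dz":11.4,"ax":0,"ay":0,"az":0,"claw":5},{"dx":-6,"dy":0,"dz":12.3,"ax":0,"ay":0,"az":0,"claw":5}]'
python3 - <<'E'
from h import *
im,d=env.capture("scene"); np.save("scene_d1.npy",d); cv2.imwrite("pics/s1.png",cv2.resize(im[90:310,60:340],(764,600),interpolation=3))
E
```

```text
time_s: 4.73
tcp_pos: [0.4673, -0.3487, 0.2299]
eef_rot: [[0.039, 0.999, -0.001], [0.999, -0.039, -0.002], [-0.002, -0.0, -1.0]]
ft_force: [-6.1, 0.9, 5.5]
gripper_width: 0.181
grasp_force: 43.0
```

View pics/s1.png

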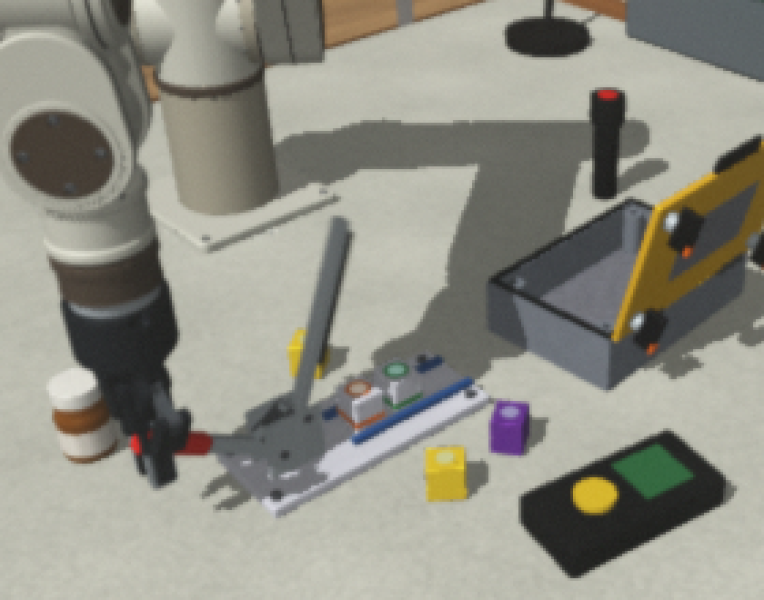

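The clamp is open. The jig holds an orange block and a green one, with no blue block. Next I release, lift, and measure the blocks.

```bash
python3 -m handwheel '[{"dx":0,"dy":0,"dz":0,"ax":0,"ay":0,"az":0,"claw":45},{"dx":0,"dy":0,"dz":0,"ax":0,"ay":0,"az":0,"claw":45},{"dx":0,"dy":0,"dz":0,"ax":0,"ay":0,"az":0,"claw":45},{"dx":0,"dy":0,"dz":-15,"ax":0,"ay":0,"az":0,"claw":45},{"dx":0,"dy":0,"dz":-35,"ax":0,"ay":0,"az":0,"claw":45},{"dx":0,"dy":0,"dz":-40,"ax":0,"ay":0,"az":0,"claw":45},{"dx":0,"dy":0,"dz":-40,"ax":0,"ay":0,"az":0,"claw":45},{"dx":0,"dy":0,"dz":-40,"ax":0,"ay":0,"az":0,"claw":45},{"dx":0,"dy":0,"dz":-40,"ax":0,"ay":0,"az":0,"claw":45},{"dx":0,"dy":0,"dz":0,"ax":0,"ay":0,"az":0,"claw":45}]'
python3 - <<'E'
from h import *
for n in("top","scene"):
    im,d=env.capture(n); cv2.imwrite(f"pics/{n}2.png",im); v,u=np.mgrid[:384,:512]; W=world(n,u,v,d)
    r=env.masks_of(n,"block1")
    for q in r[:7]:
        P=W[q["region"]&(d>0)]; 
        t=P[P[:,2]>np.percentile(P[:,2],60)-.003] ; c=im[q["region"]].mean(0)
        print(n,round(q["confidence"],2),np.array(q["at"])*[512,384],"top",np.median(t,0).round(3),P.min(0).round(3),P.max(0).round(3),len(P),c.round())
im=cv2.imread("pics/top2.png"); cv2.imwrite("pics/t2.png",cv2.resize(im[170:260,250:380],(780,540),interpolation=3))
E
```

```text
time_s: 5.62
tcp_pos: [0.4692, -0.3475, 0.4494]
eef_rot: [[0.036, 0.999, 0.015], [0.999, -0.036, -0.011], [-0.01, 0.016, -1.0]]
ft_force: [1.5, -0.7, 1.6]
gripper_width: 0.529
grasp_force: 0.0
top 0.71 [301.7216 253.0176] top [ 0.362 -0.137  0.035] [ 0.342 -0.158 -0.002] [ 0.382 -0.116  0.039] 138 [ 76. 130. 146.]
top 0.7 [281.4976 181.5168] top [ 0.582 -0.075  0.035] [ 0.562 -0.095 -0.006] [ 0.609 -0.053  0.041] 142 [99. 74. 91.]
top 0.55 [294.8096 215.616 ] top [ 0.474 -0.118  0.047] [ 0.458 -0.131  0.014] [ 0.493 -0.101  0.052] 130 [93. 97. 91.]
top 0.55 [195.2768 167.1168] top [0.623 0.168 0.204] [ 0.579  0.045 -0.006] [0.733 0.352 0.235] 2726 [46. 78. 95.]
scene 0.79 [246.016 244.416] top [ 0.586 -0.077  0.036] [ 0.567 -0.097  0.003] [ 0.606 -0.057  0.039] 247 [134.  67. 103.]
scene 0.76 [201.7792 232.896 ] top [ 0.482 -0.119  0.049] [ 0.462 -0.134  0.015] [ 0.495 -0.103  0.052] 233 [113. 117. 104.]
scene 0.69 [222.3104 264.192 ] top [ 0.593 -0.158  0.037] [ 0.572 -0.178  0.   ] [ 0.614 -0.139  0.04 ] 275 [ 60. 173. 196.]
scene 0.55 [188.8768 233.8176] top [ 0.479 -0.161  0.049] [ 0.434 -0.176  0.014] [ 0.496 -0.117  0.052] 254 [128. 131. 143.]
scene 0.4 [168.704  218.8032] top [ 0.361 -0.152  0.037] [ 0.299 -0.211 -0.   ] [ 0.482 -0.112  0.122] 96 [ 70. 150. 167.]
```

View pics/t2.png

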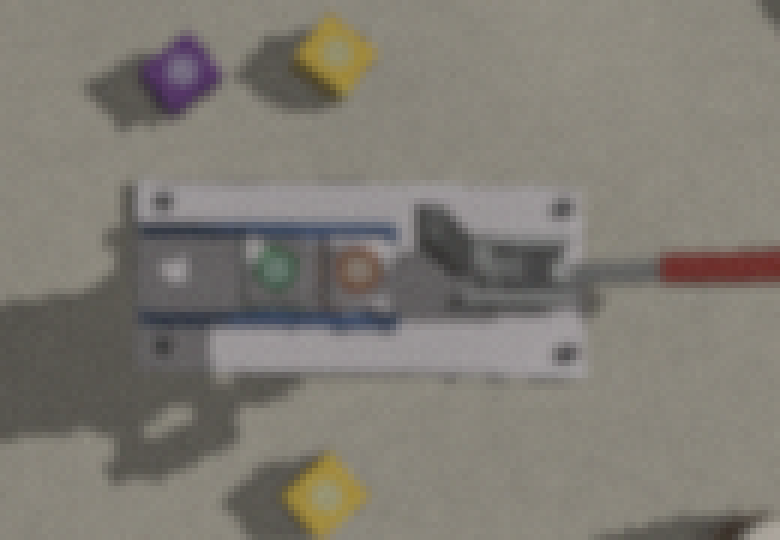

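```bash
python3 - <<'E'
from h import *
im=cv2.imread("pics/scene2.png").astype(int); _,d=env.capture("scene"); v,u=np.mgrid[:384,:512]; W=world("scene",u,v,d)
for z0,z1 in((.08,.12),(.12,.16),(.16,.2),(.2,.3)):
    m=(d>0)&(W[...,2]>z0)&(W[...,2]<z1)&(abs(W[...,0]-.47)<.04)&(W[...,1]>-.28)&(W[...,1]<-.12); q=W[m]
    print(z0,len(q),np.percentile(q,[5,50,95],axis=0).round(3).tolist() if len(q) else 0)
b=(im[...,0]>1.3*im[...,2])&(im[...,0]>im[...,1]+20)&(d>0)&(abs(W[...,0]-.478)<.035)&(W[...,1]>-.2)&(W[...,1]<-.03)
q=W[b]; print("blue",len(q),np.percentile(q,[5,25,50,75,95],axis=0).round(3))
E
python3 go.py 0.478 -0.117 0.16 87.8
```

```text
0.08 127 [[0.467, -0.217, 0.082], [0.478, -0.208, 0.103], [0.482, -0.196, 0.118]]
0.12 149 [[0.469, -0.203, 0.122], [0.479, -0.195, 0.14], [0.483, -0.184, 0.158]]
0.16 159 [[0.469, -0.191, 0.163], [0.48, -0.181, 0.181], [0.484, -0.17, 0.198]]
0.2 107 [[0.469, -0.178, 0.202], [0.48, -0.171, 0.214], [0.484, -0.163, 0.226]]
blue 179 [[ 0.452 -0.181  0.014]
 [ 0.497 -0.166  0.016]
 [ 0.501 -0.133  0.018]
 [ 0.504 -0.095  0.019]
 [ 0.506 -0.059  0.02 ]]
rot(tool rv) [-0.002 -0.002  0.002] shift in goal axes [230.2   1.1 122.1] now axes [230.    1.8 122.4] t 5.9 F [-0.1 -1.2  0.5]
```

```bash
python3 - <<'E'
from h import *
for n in("scene","top"):
    im,d=env.capture(n); cv2.imwrite(f"pics/{n}3.png",im); im=im.astype(int); v,u=np.mgrid[:384,:512]; W=world(n,u,v,d)
    r=(im[...,2]>1.8*im[...,1])&(im[...,2]>70)&(W[...,1]<-.15)&(W[...,1]>-.5)&(d>0)&(W[...,0]>.4); q=W[r]
    print(n,len(q)); 
    for lo in np.arange(-.40,-.26,.02):
        s=q[(q[:,1]>lo)&(q[:,1]<lo+.02)]
        if len(s)>2: print(lo.round(2),len(s),np.median(s,0).round(3),s[:,2].max().round(3))
E
```

```text
scene 229
-0.38 25 [ 0.47  -0.362  0.097] 0.102
-0.36 83 [ 0.473 -0.351  0.096] 0.105
-0.34 75 [ 0.474 -0.33   0.084] 0.096
-0.32 46 [ 0.474 -0.314  0.074] 0.084
top 70
-0.36 28 [ 0.465 -0.351  0.099] 0.105
-0.34 24 [ 0.466 -0.331  0.087] 0.096
-0.32 18 [ 0.468 -0.313  0.079] 0.086
```

```bash
python3 -m handwheel '[{"dx":0,"dy":0,"dz":30,"ax":0,"ay":0,"az":0,"claw":0},{"dx":0,"dy":0,"dz":30,"ax":0,"ay":0,"az":0,"claw":0},{"dx":0,"dy":0,"dz":30,"ax":0,"ay":0,"az":0,"claw":0},{"dx":0,"dy":0,"dz":25,"ax":0,"ay":0,"az":0,"claw":0},{"dx":0,"dy":0,"dz":20,"ax":0,"ay":0,"az":0,"claw":0},{"dx":0,"dy":0,"dz":18,"ax":0,"ay":0,"az":0,"claw":0},{"dx":0,"dy":0,"dz":12,"ax":0,"ay":0,"az":0,"claw":0},{"dx":0,"dy":0,"dz":8,"ax":0,"ay":0,"az":0,"claw":0},{"dx":0,"dy":0,"dz":8,"ax":0,"ay":0,"az":0,"claw":0},{"dx":0,"dy":0,"dz":0,"ax":0,"ay":0,"az":0,"claw":0}]'
```

```text
time_s: 6.8
tcp_pos: [0.4675, -0.347, 0.2551]
eef_rot: [[0.037, 0.999, -0.003], [0.999, -0.037, 0.003], [0.002, -0.003, -1.0]]
ft_force: [0.3, 0.4, -0.3]
gripper_width: -0.002
grasp_force: 0.0
```

```bash
cat > arm.py <<'E'
from h import *
im,d=env.capture("scene"); v,u=np.mgrid[:384,:512]; W=world("scene",u,v,d)
for z0,z1 in((.08,.12),(.12,.16),(.16,.2),(.2,.3)):
    m=(d>0)&(W[...,2]>z0)&(W[...,2]<z1)&(abs(W[...,0]-.475)<.02)&(W[...,1]>-.28)&(W[...,1]<-.12); q=W[m]
    print(z0,len(q),np.percentile(q,[5,50,95],axis=0).round(3).tolist() if len(q) else 0)
E
python3 arm.py
python3 -m handwheel '[{"dx":0,"dy":0,"dz":3,"ax":0,"ay":0,"az":0,"claw":0},{"dx":0,"dy":0,"dz":3,"ax":0,"ay":0,"az":0,"claw":0},{"dx":0,"dy":0,"dz":2,"ax":0,"ay":0,"az":0,"claw":0},{"dx":0,"dy":0,"dz":0,"ax":0,"ay":0,"az":0,"claw":0},{"dx":0,"dy":0,"dz":0,"ax":0,"ay":0,"az":0,"claw":0},{"dx":0,"dy":0,"dz":0,"ax":0,"ay":0,"az":0,"claw":0},{"dx":0,"dy":0,"dz":0,"ax":0,"ay":0,"az":0,"claw":0},{"dx":0,"dy":0,"dz":0,"ax":0,"ay":0,"az":0,"claw":0},{"dx":0,"dy":0,"dz":0,"ax":0,"ay":0,"az":0,"claw":0},{"dx":0,"dy":0,"dz":0,"ax":0,"ay":0,"az":0,"claw":0}]'
python3 arm.py
```

```text
0.08 95 [[0.467, -0.232, 0.082], [0.478, -0.227, 0.103], [0.48, -0.22, 0.119]]
0.12 119 [[0.468, -0.236, 0.122], [0.478, -0.23, 0.141], [0.482, -0.222, 0.158]]
0.16 127 [[0.468, -0.24, 0.162], [0.478, -0.235, 0.18], [0.482, -0.226, 0.197]]
0.2 132 [[0.467, -0.245, 0.201], [0.478, -0.239, 0.219], [0.481, -0.231, 0.234]]
time_s: 7.68
tcp_pos: [0.4685, -0.3478, 0.2531]
eef_rot: [[0.037, 0.999, 0.004], [0.999, -0.037, -0.003], [-0.003, 0.004, -1.0]]
ft_force: [-3.5, 2.7, 13.4]
gripper_width: 0.003
grasp_force: 7.0
0.08 91 [[0.468, -0.234, 0.082], [0.478, -0.229, 0.101], [0.481, -0.222, 0.118]]
0.12 119 [[0.468, -0.239, 0.122], [0.478, -0.233, 0.14], [0.482, -0.225, 0.158]]
0.16 130 [[0.466, -0.246, 0.162], [0.478, -0.24, 0.18], [0.482, -0.231, 0.197]]
0.2 126 [[0.467, -0.252, 0.202], [0.478, -0.245, 0.219], [0.481, -0.237, 0.233]]
```

The arm now stands past upright. Next is the green block.

```bash
python3 -m handwheel '[{"dx":0,"dy":0,"dz":-30,"ax":0,"ay":0,"az":0,"claw":0},{"dx":0,"dy":0,"dz":-40,"ax":0,"ay":0,"az":0,"claw":0},{"dx":0,"dy":0,"dz":-40,"ax":0,"ay":0,"az":0,"claw":0},{"dx":0,"dy":0,"dz":-40,"ax":0,"ay":0,"az":0,"claw":20},{"dx":0,"dy":0,"dz":-40,"ax":0,"ay":0,"az":0,"claw":60},{"dx":38,"dy":0,"dz":0,"ax":0,"ay":0,"az":0,"claw":60},{"dx":38,"dy":0,"dz":0,"ax":0,"ay":0,"az":0,"claw":60},{"dx":38,"dy":0,"dz":0,"ax":0,"ay":0,"az":0,"claw":60},{"dx":38,"dy":0,"dz":0,"ax":0,"ay":0,"az":0,"claw":60},{"dx":38,"dy":0,"dz":0,"ax":0,"ay":0,"az":0,"claw":60}]'
python3 -m handwheel '[{"dx":38,"dy":0,"dz":0,"ax":0,"ay":0,"az":0,"claw":60},{"dx":0,"dy":0,"dz":0,"ax":0,"ay":0,"az":0,"claw":60},{"dx":0,"dy":0,"dz":0,"ax":0,"ay":0,"az":0,"claw":60},{"dx":0,"dy":0,"dz":0,"ax":0,"ay":0,"az":0,"claw":60},{"dx":0,"dy":0,"dz":0,"ax":0,"ay":0,"az":0,"claw":60},{"dx":0,"dy":0,"dz":0,"ax":0,"ay":0,"az":0,"claw":60},{"dx":0,"dy":0,"dz":0,"ax":0,"ay":0,"az":0,"claw":60},{"dx":0,"dy":0,"dz":0,"ax":0,"ay":0,"az":0,"claw":60},{"dx":0,"dy":0,"dz":0,"ax":0,"ay":0,"az":0,"claw":60},{"dx":0,"dy":0,"dz":0,"ax":0,"ay":0,"az":0,"claw":60}]'
python3 arm.py
python3 go.py 0.478 -0.117 0.043 87.8
python3 - <<'E'
from h import *
for n in("scene","top"):
    im,d=env.capture(n); v,u=np.mgrid[:384,:512]; W=world(n,u,v,d)
    m=(d>0)&(W[...,2]>.044)&(W[...,2]<.054)&(abs(W[...,0]-.478)<.03)&(W[...,1]>-.19)&(W[...,1]<-.05); q=W[m]
    for lo,hi in((-.19,-.14),(-.14,-.09),(-.09,-.05)):
        s=q[(q[:,1]>lo)&(q[:,1]<hi)]
        if len(s)>5: print(n,len(s),s.min(0).round(3),s.max(0).round(3),s.mean(0).round(3))
E
```

```text
time_s: 8.57
tcp_pos: [0.4748, -0.1561, 0.4403]
eef_rot: [[0.038, 0.999, 0.002], [0.999, -0.038, -0.001], [-0.001, 0.002, -1.0]]
ft_force: [0.9, 0.8, 0.6]
gripper_width: 0.704
grasp_force: 0.0
time_s: 9.4
tcp_pos: [0.4766, -0.1201, 0.4393]
eef_rot: [[0.038, 0.999, -0.0], [0.999, -0.038, 0.0], [0.0, -0.0, -1.0]]
ft_force: [0.3, -0.0, 1.1]
gripper_width: 0.704
grasp_force: 0.0
0.08 94 [[0.467, -0.233, 0.082], [0.478, -0.228, 0.103], [0.48, -0.22, 0.118]]
0.12 116 [[0.469, -0.238, 0.123], [0.478, -0.232, 0.14], [0.481, -0.224, 0.158]]
0.16 134 [[0.467, -0.243, 0.162], [0.478, -0.237, 0.181], [0.481, -0.228, 0.198]]
0.2 126 [[0.467, -0.248, 0.202], [0.477, -0.242, 0.219], [0.481, -0.234, 0.234]]
rot(tool rv) [-0.    -0.     0.001] shift in goal axes [  3.    1.3 241.3] now axes [  3.    1.4 241.3] t 9.4 F [ 0.3  0.2 -0.4]
scene 119 [ 0.456 -0.175  0.044] [ 0.494 -0.142  0.052] [ 0.477 -0.16   0.048]
scene 117 [ 0.459 -0.134  0.044] [ 0.495 -0.101  0.052] [ 0.479 -0.119  0.048]
top 96 [ 0.459 -0.131  0.044] [ 0.49  -0.102  0.052] [ 0.474 -0.117  0.047]
```

```bash
python3 -m handwheel '[{"dx":2,"dy":1,"dz":40,"ax":0,"ay":0,"az":0,"claw":60},{"dx":0,"dy":0,"dz":40,"ax":0,"ay":0,"az":0,"claw":60},{"dx":0,"dy":0,"dz":40,"ax":0,"ay":0,"az":0,"claw":60},{"dx":0,"dy":0,"dz":40,"ax":0,"ay":0,"az":0,"claw":60},{"dx":0,"dy":0,"dz":40,"ax":0,"ay":0,"az":0,"claw":60},{"dx":0,"dy":0,"dz":28,"ax":0,"ay":0,"az":0,"claw":60},{"dx":0,"dy":0,"dz":13,"ax":0,"ay":0,"az":0,"claw":60},{"dx":0,"dy":0,"dz":0,"ax":0,"ay":0,"az":0,"claw":60},{"dx":0,"dy":0,"dz":0,"ax":0,"ay":0,"az":0,"claw":60},{"dx":0,"dy":0,"dz":0,"ax":0,"ay":0,"az":0,"claw":25}]' 70
python3 -m handwheel '[{"dx":0,"dy":0,"dz":0,"ax":0,"ay":0,"az":0,"claw":20},{"dx":0,"dy":0,"dz":0,"ax":0,"ay":0,"az":0,"claw":20},{"dx":0,"dy":0,"dz":0,"ax":0,"ay":0,"az":0,"claw":20},{"dx":0,"dy":0,"dz":0,"ax":0,"ay":0,"az":0,"claw":20},{"dx":0,"dy":0,"dz":-10,"ax":0,"ay":0,"az":0,"claw":20},{"dx":0,"dy":0,"dz":-25,"ax":0,"ay":0,"az":0,"claw":20},{"dx":0,"dy":0,"dz":-35,"ax":0,"ay":0,"az":0,"claw":20},{"dx":0,"dy":0,"dz":-35,"ax":0,"ay":0,"az":0,"claw":20},{"dx":0,"dy":0,"dz":-25,"ax":0,"ay":0,"az":0,"claw":20},{"dx":0,"dy":0,"dz":0,"ax":0,"ay":0,"az":0,"claw":20}]'
python3 go.py 0.4833 0.1965 0.041 94
```

```text
time_s: 10.38
tcp_pos: [0.4785, -0.1179, 0.1996]
eef_rot: [[0.037, 0.999, 0.002], [0.999, -0.037, -0.001], [-0.0, 0.002, -1.0]]
ft_force: [0.3, 0.6, -0.0]
gripper_width: 0.579
grasp_force: 0.0
time_s: 11.22
tcp_pos: [0.4794, -0.1181, 0.3353]
eef_rot: [[0.037, 0.999, 0.012], [0.999, -0.037, -0.003], [-0.002, 0.012, -1.0]]
ft_force: [1.5, -0.3, 0.9]
gripper_width: 0.382
grasp_force: 69.8
rot(tool rv) [ 0.012  0.003 -0.107] shift in goal axes [313.6  25.8 139.3] now axes [314.9  -9.4 138.4] t 11.2 F [ 1.5 -0.3  0.9]
```

```bash
python3 -m handwheel '[{"dx":0,"dy":0,"dz":0,"ax":0,"ay":0,"az":-0.107,"claw":20},{"dx":39,"dy":3.2,"dz":0,"ax":0,"ay":0,"az":0,"claw":20},{"dx":39,"dy":3.2,"dz":0,"ax":0,"ay":0,"az":0,"claw":20},{"dx":39,"dy":3.2,"dz":0,"ax":0,"ay":0,"az":0,"claw":20},{"dx":39,"dy":3.2,"dz":0,"ax":0,"ay":0,"az":0,"claw":20},{"dx":39,"dy":3.2,"dz":0,"ax":0,"ay":0,"az":0,"claw":20},{"dx":39,"dy":3.2,"dz":0,"ax":0,"ay":0,"az":0,"claw":20},{"dx":39,"dy":3.2,"dz":0,"ax":0,"ay":0,"az":0,"claw":20},{"dx":39,"dy":3.2,"dz":0,"ax":0,"ay":0,"az":0,"claw":20},{"dx":0,"dy":0,"dz":0,"ax":0,"ay":0,"az":0,"claw":20}]'
python3 go.py 0.4833 0.1965 0.041 94
python3 - <<'E'
from h import *
im,d=env.capture("scene"); cv2.imwrite("pics/s4.png",cv2.resize(im[60:300,130:450],(800,600),interpolation=3))
E
```

```text
time_s: 12.05
tcp_pos: [0.4809, 0.2012, 0.3285]
eef_rot: [[-0.078, 0.997, 0.001], [0.997, 0.078, 0.004], [0.004, 0.001, -1.0]]
ft_force: [-0.0, -0.7, -0.3]
gripper_width: 0.382
grasp_force: 69.7
rot(tool rv) [ 0.001 -0.004  0.008] shift in goal axes [ -4.9   2.1 132.5] now axes [ -5.4   1.9 132.5] t 12.1 F [-0.  -0.7 -0.3]
```

View pics/s4.png

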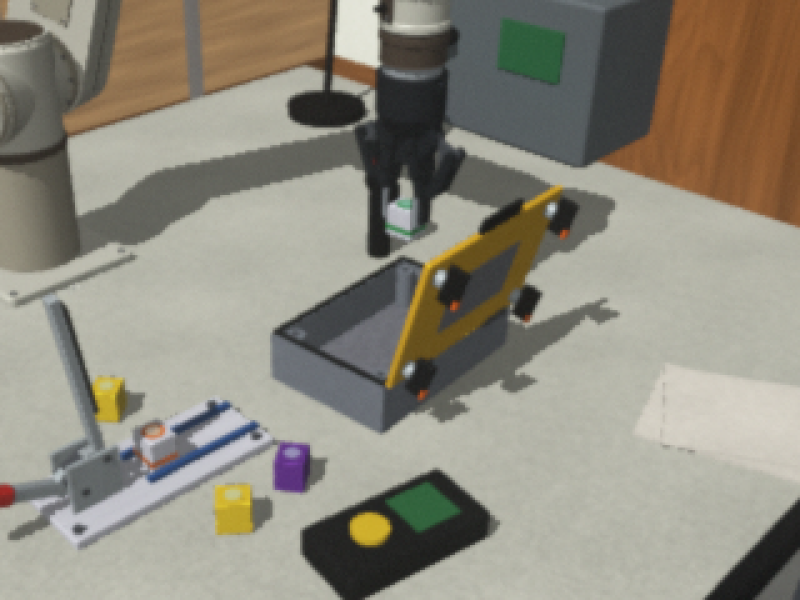

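Green is held at crop (403,215) above the box, and the jig now holds only orange at crop (155,440). I lower it and release.

```bash
python3 -m handwheel '[{"dx":-5,"dy":2,"dz":30,"ax":0,"ay":0,"az":0,"claw":20},{"dx":0,"dy":0,"dz":30,"ax":0,"ay":0,"az":0,"claw":20},{"dx":0,"dy":0,"dz":30,"ax":0,"ay":0,"az":0,"claw":20},{"dx":0,"dy":0,"dz":20,"ax":0,"ay":0,"az":0,"claw":20},{"dx":0,"dy":0,"dz":12,"ax":0,"ay":0,"az":0,"claw":20},{"dx":0,"dy":0,"dz":9,"ax":0,"ay":0,"az":0,"claw":20},{"dx":0,"dy":0,"dz":0,"ax":0,"ay":0,"az":0,"claw":20},{"dx":0,"dy":0,"dz":0,"ax":0,"ay":0,"az":0,"claw":40},{"dx":0,"dy":0,"dz":0,"ax":0,"ay":0,"az":0,"claw":60},{"dx":0,"dy":0,"dz":0,"ax":0,"ay":0,"az":0,"claw":60}]'
python3 -m handwheel '[{"dx":0,"dy":0,"dz":0,"ax":0,"ay":0,"az":0,"claw":60},{"dx":0,"dy":0,"dz":-20,"ax":0,"ay":0,"az":0,"claw":60},{"dx":0,"dy":0,"dz":-35,"ax":0,"ay":0,"az":0,"claw":60},{"dx":0,"dy":0,"dz":-35,"ax":0,"ay":0,"az":0,"claw":60},{"dx":0,"dy":0,"dz":-35,"ax":0,"ay":0,"az":0,"claw":60},{"dx":0,"dy":0,"dz":-30,"ax":0,"ay":0,"az":0.1,"claw":60},{"dx":-40,"dy":0,"dz":0,"ax":0,"ay":0,"az":0,"claw":60},{"dx":-40,"dy":0,"dz":0,"ax":0,"ay":0,"az":0,"claw":60},{"dx":-40,"dy":0,"dz":0,"ax":0,"ay":0,"az":0,"claw":60},{"dx":-40,"dy":0,"dz":0,"ax":0,"ay":0,"az":0,"claw":60}]'
python3 go.py 0.4765 -0.158 0.043 87.8
```

```text
time_s: 12.93
tcp_pos: [0.484, 0.1902, 0.198]
eef_rot: [[-0.069, 0.998, 0.001], [0.998, 0.069, 0.0], [0.0, 0.001, -1.0]]
ft_force: [0.3, -0.1, 0.2]
gripper_width: 0.701
grasp_force: 0.0
time_s: 13.77
tcp_pos: [0.4785, 0.0293, 0.3531]
eef_rot: [[0.028, 1.0, 0.002], [1.0, -0.028, -0.0], [0.0, 0.002, -1.0]]
ft_force: [0.6, -0.1, -0.4]
gripper_width: 0.703
grasp_force: 0.0
rot(tool rv) [ 0.002 -0.     0.01 ] shift in goal axes [-187.3    5.2  155.1] now axes [-187.3    3.1  155.1] t 13.8 F [ 0.6 -0.1 -0.4]
```

```bash
python3 -m handwheel '[{"dx":-37,"dy":0.8,"dz":0,"ax":0,"ay":0,"az":0.01,"claw":60},{"dx":-37,"dy":0.8,"dz":0,"ax":0,"ay":0,"az":0,"claw":60},{"dx":-37,"dy":0.8,"dz":0,"ax":0,"ay":0,"az":0,"claw":60},{"dx":-37,"dy":0.8,"dz":0,"ax":0,"ay":0,"az":0,"claw":60},{"dx":-37,"dy":0.8,"dz":0,"ax":0,"ay":0,"az":0,"claw":60},{"dx":0,"dy":0,"dz":0,"ax":0,"ay":0,"az":0,"claw":60},{"dx":0,"dy":0,"dz":0,"ax":0,"ay":0,"az":0,"claw":60},{"dx":0,"dy":0,"dz":0,"ax":0,"ay":0,"az":0,"claw":60},{"dx":0,"dy":0,"dz":0,"ax":0,"ay":0,"az":0,"claw":60},{"dx":0,"dy":0,"dz":0,"ax":0,"ay":0,"az":0,"claw":60}]'
python3 go.py 0.4775 -0.158 0.043 87.8
cat > blk.py <<'E'
from h import *
for n in("scene","top"):
    im,d=env.capture(n); cv2.imwrite(f"pics/{n}_last.png",im); v,u=np.mgrid[:384,:512]; W=world(n,u,v,d)
    for nm,z0,z1,x0,x1,y0,y1 in(("jig",.044,.054,.445,.51,-.19,-.05),("box",.038,.053,.44,.57,.06,.255)):
        s=W[(d>0)&(W[...,2]>z0)&(W[...,2]<z1)&(W[...,0]>x0)&(W[...,0]<x1)&(W[...,1]>y0)&(W[...,1]<y1)]
        if len(s)>5: print(n,nm,len(s),np.percentile(s,[3,50,97],axis=0).round(3).tolist())
E
python3 blk.py
```

```text
time_s: 14.6
tcp_pos: [0.476, -0.1531, 0.3525]
eef_rot: [[0.038, 0.999, -0.0], [0.999, -0.038, 0.0], [0.0, -0.0, -1.0]]
ft_force: [0.3, -0.2, -0.2]
gripper_width: 0.702
grasp_force: 0.0
rot(tool rv) [-0.    -0.     0.001] shift in goal axes [ -4.8   1.7 154.5] now axes [ -4.8   1.7 154.5] t 14.6 F [ 0.3 -0.2 -0.2]
scene jig 122 [[0.459, -0.174, 0.045], [0.478, -0.161, 0.049], [0.493, -0.145, 0.051]]
scene box 102 [[0.44, 0.107, 0.038], [0.477, 0.188, 0.044], [0.499, 0.252, 0.051]]
top jig 78 [[0.458, -0.166, 0.044], [0.473, -0.155, 0.047], [0.489, -0.145, 0.051]]
top box 122 [[0.45, 0.135, 0.039], [0.482, 0.191, 0.043], [0.561, 0.253, 0.047]]
```

```bash
python3 -m handwheel '[{"dx":-5,"dy":1,"dz":35,"ax":0,"ay":0,"az":0,"claw":60},{"dx":0,"dy":0,"dz":35,"ax":0,"ay":0,"az":0,"claw":60},{"dx":0,"dy":0,"dz":35,"ax":0,"ay":0,"az":0,"claw":60},{"dx":0,"dy":0,"dz":30,"ax":0,"ay":0,"az":0,"claw":60},{"dx":0,"dy":0,"dz":19,"ax":0,"ay":0,"az":0,"claw":60},{"dx":0,"dy":0,"dz":0,"ax":0,"ay":0,"az":0,"claw":60},{"dx":0,"dy":0,"dz":0,"ax":0,"ay":0,"az":0,"claw":20},{"dx":0,"dy":0,"dz":0,"ax":0,"ay":0,"az":0,"claw":20},{"dx":0,"dy":0,"dz":0,"ax":0,"ay":0,"az":0,"claw":20},{"dx":0,"dy":0,"dz":0,"ax":0,"ay":0,"az":0,"claw":20}]' 70
python3 -m handwheel '[{"dx":0,"dy":0,"dz":-10,"ax":0,"ay":0,"az":0,"claw":20},{"dx":0,"dy":0,"dz":-25,"ax":0,"ay":0,"az":0,"claw":20},{"dx":0,"dy":0,"dz":-35,"ax":0,"ay":0,"az":0,"claw":20},{"dx":0,"dy":0,"dz":-35,"ax":0,"ay":0,"az":0,"claw":20},{"dx":0,"dy":0,"dz":-25,"ax":0,"ay":0,"az":0,"claw":20},{"dx":20,"dy":0,"dz":0,"ax":0,"ay":0,"az":-0.107,"claw":20},{"dx":35,"dy":0,"dz":0,"ax":0,"ay":0,"az":0,"claw":20},{"dx":35,"dy":0,"dz":0,"ax":0,"ay":0,"az":0,"claw":20},{"dx":35,"dy":0,"dz":0,"ax":0,"ay":0,"az":0,"claw":20},{"dx":35,"dy":0,"dz":0,"ax":0,"ay":0,"az":0,"claw":20}]'
python3 go.py 0.489 0.1117 0.041 94
```

```text
time_s: 15.53
tcp_pos: [0.4776, -0.1596, 0.2003]
eef_rot: [[0.04, 0.999, 0.004], [0.999, -0.04, -0.001], [-0.001, 0.004, -1.0]]
ft_force: [1.0, -0.5, 3.1]
gripper_width: 0.384
grasp_force: 70.7
time_s: 16.37
tcp_pos: [0.4677, 0.0014, 0.3301]
eef_rot: [[-0.066, 0.998, 0.003], [0.998, 0.066, 0.0], [-0.0, 0.003, -1.0]]
ft_force: [-0.2, 0.0, -0.2]
gripper_width: 0.381
grasp_force: 70.1
rot(tool rv) [ 0.003  0.    -0.004] shift in goal axes [108.5  28.9 134.1] now axes [108.7  28.2 134.1] t 16.4 F [-0.2  0.  -0.2]
```

```bash
python3 -m handwheel '[{"dx":36,"dy":9.5,"dz":0,"ax":0,"ay":0,"az":0,"claw":20},{"dx":36,"dy":9.5,"dz":0,"ax":0,"ay":0,"az":0,"claw":20},{"dx":36,"dy":9.5,"dz":0,"ax":0,"ay":0,"az":0,"claw":20},{"dx":0,"dy":0,"dz":20,"ax":0,"ay":0,"az":0,"claw":20},{"dx":0,"dy":0,"dz":35,"ax":0,"ay":0,"az":0,"claw":20},{"dx":0,"dy":0,"dz":35,"ax":0,"ay":0,"az":0,"claw":20},{"dx":0,"dy":0,"dz":20,"ax":0,"ay":0,"az":0,"claw":20},{"dx":0,"dy":0,"dz":12,"ax":0,"ay":0,"az":0,"claw":20},{"dx":0,"dy":0,"dz":10,"ax":0,"ay":0,"az":0,"claw":20},{"dx":0,"dy":0,"dz":0,"ax":0,"ay":0,"az":0,"claw":20}]'
python3 -m handwheel '[{"dx":0,"dy":0,"dz":0,"ax":0,"ay":0,"az":0,"claw":20},{"dx":0,"dy":0,"dz":0,"ax":0,"ay":0,"az":0,"claw":40},{"dx":0,"dy":0,"dz":0,"ax":0,"ay":0,"az":0,"claw":60},{"dx":0,"dy":0,"dz":0,"ax":0,"ay":0,"az":0,"claw":60},{"dx":0,"dy":0,"dz":0,"ax":0,"ay":0,"az":0,"claw":60},{"dx":0,"dy":0,"dz":-20,"ax":0,"ay":0,"az":0,"claw":60},{"dx":0,"dy":0,"dz":-35,"ax":0,"ay":0,"az":0,"claw":60},{"dx":0,"dy":0,"dz":-35,"ax":0,"ay":0,"az":0,"claw":60},{"dx":0,"dy":0,"dz":-35,"ax":0,"ay":0,"az":0,"claw":60},{"dx":0,"dy":0,"dz":-35,"ax":0,"ay":0,"az":0,"claw":60}]'
python3 - <<'E'
from h import *
o=env.get_obs(); print(o["joints"],o["tcp_pos"])
for n in("scene","top"):
    im,d=env.capture(n); cv2.imwrite(f"pics/{n}5.png",im); v,u=np.mgrid[:384,:512]; W=world(n,u,v,d); im=im.astype(int)
    y=(im[...,2]>1.8*im[...,0])&(im[...,1]>1.3*im[...,0])&(W[...,1]>.02)&(W[...,1]<.3)&(W[...,0]>.55)&(W[...,0]<.7)&(d>0)&(W[...,2]>.07); q=W[y]
    c,s=np.cos(np.radians(4)),np.sin(np.radians(4)); q=(q-[.506,.158,0])@np.array([[c,-s,0],[s,c,0],[0,0,1]])
    for a in np.arange(.08,.24,.03):
        t=q[(q[:,2]>a)&(q[:,2]<a+.03)]; 
        if len(t): print(n,round(a,2),len(t),np.percentile(t,[3,50,97],axis=0).round(3).tolist())
a=cv2.imread("pics/scene5.png")[90:270,180:420]; b=cv2.imread("pics/top5.png")[110:290,130:370]
cv2.imwrite("pics/st5.png",cv2.resize(np.vstack([a,b])[:, :],(480*1,600*360//360) if 0 else (400,600),interpolation=3))
E
```

```text
time_s: 17.2
tcp_pos: [0.4894, 0.1099, 0.1966]
eef_rot: [[-0.067, 0.998, 0.0], [0.998, 0.067, 0.0], [0.0, 0.0, -1.0]]
ft_force: [0.1, -1.0, -0.0]
gripper_width: 0.381
grasp_force: 71.7
time_s: 18.03
tcp_pos: [0.4889, 0.1098, 0.3582]
eef_rot: [[-0.067, 0.998, 0.0], [0.998, 0.067, 0.0], [0.0, 0.0, -1.0]]
ft_force: [1.4, 0.3, -0.6]
gripper_width: 0.7
grasp_force: 0.0
[ 2.20802566e-01  2.68119910e-01 -8.17926878e-02  1.22085768e+00
  1.70817482e-05  1.72463576e+00] [0.48894874 0.10975282 0.35821188]
scene 0.08 291 [[0.092, -0.119, 0.081], [0.096, -0.026, 0.094], [0.1, 0.111, 0.108]]
scene 0.11 196 [[0.099, -0.12, 0.111], [0.104, -0.077, 0.126], [0.108, 0.115, 0.139]]
scene 0.14 174 [[0.105, -0.119, 0.141], [0.111, -0.082, 0.154], [0.116, 0.114, 0.169]]
scene 0.17 331 [[0.115, -0.119, 0.172], [0.12, -0.004, 0.184], [0.148, 0.102, 0.199]]
scene 0.2 359 [[0.121, -0.117, 0.2], [0.125, -0.027, 0.213], [0.129, 0.112, 0.219]]
top 0.08 114 [[0.084, -0.114, 0.081], [0.088, -0.081, 0.095], [0.092, -0.049, 0.109]]
top 0.11 123 [[0.092, -0.114, 0.111], [0.096, -0.081, 0.126], [0.1, -0.049, 0.139]]
top 0.14 123 [[0.1, -0.114, 0.141], [0.104, -0.083, 0.155], [0.107, -0.053, 0.169]]
top 0.17 129 [[0.107, -0.115, 0.171], [0.111, -0.086, 0.185], [0.115, -0.055, 0.199]]
top 0.2 145 [[0.114, -0.115, 0.201], [0.118, -0.083, 0.214], [0.125, -0.052, 0.219]]
```

View pics/st5.png

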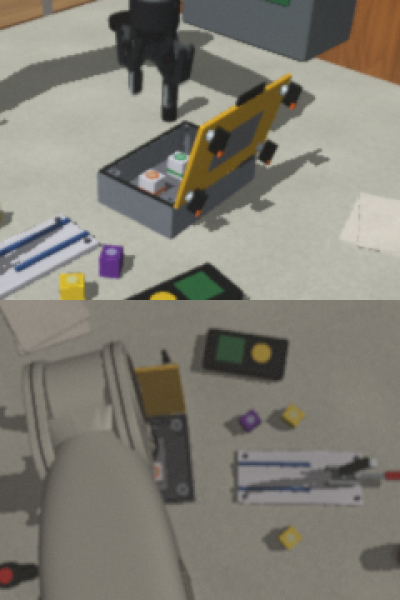

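Both blocks are in the box, orange at crop (150,180) and green at crop (180,160). The lid stands at about 1.81 rad. Next I go over it and behind it with closed fingers.

```bash
python3 -m handwheel '[{"dx":0,"dy":0,"dz":-30,"ax":0,"ay":0,"az":0,"claw":0},{"dx":0,"dy":0,"dz":-30,"ax":0,"ay":0,"az":0,"claw":0},{"dx":0,"dy":0,"dz":-25,"ax":0,"ay":0,"az":0,"claw":0},{"dx":16,"dy":31,"dz":0,"ax":0,"ay":0,"az":0,"claw":0},{"dx":16,"dy":31,"dz":0,"ax":0,"ay":0,"az":0,"claw":0},{"dx":15,"dy":31,"dz":0,"ax":0,"ay":0,"az":0,"claw":0},{"dx":0,"dy":31,"dz":0,"ax":0,"ay":0,"az":0,"claw":0},{"dx":0,"dy":31,"dz":0,"ax":0,"ay":0,"az":0,"claw":0},{"dx":0,"dy":30,"dz":0,"ax":0,"ay":0,"az":0,"claw":0},{"dx":0,"dy":0,"dz":0,"ax":0,"ay":0,"az":0,"claw":0}]'
python3 go.py 0.6706 0.1695 0.223 93.84
```

```text
time_s: 18.97
tcp_pos: [0.6757, 0.1695, 0.4347]
eef_rot: [[-0.066, 0.998, -0.004], [0.998, 0.066, -0.002], [-0.001, -0.004, -1.0]]
ft_force: [-1.0, 0.5, -2.8]
gripper_width: 0.004
grasp_force: 0.0
rot(tool rv) [-0.004  0.001 -0.001] shift in goal axes [ 0.4 -5.1 56.7] now axes [ 0.5 -4.9 56.7] t 19.0 F [-1.   0.5 -2.8]
```

```bash
python3 -m handwheel '[{"dx":0,"dy":0,"dz":20,"ax":0,"ay":0,"az":0,"claw":0},{"dx":0,"dy":0,"dz":20,"ax":0,"ay":0,"az":0,"claw":0},{"dx":0,"dy":0,"dz":18,"ax":0,"ay":0,"az":0,"claw":0},{"dx":0,"dy":-12,"dz":0,"ax":0,"ay":0,"az":0,"claw":0},{"dx":0,"dy":-12,"dz":0,"ax":0,"ay":0,"az":0,"claw":0},{"dx":0,"dy":-11,"dz":0,"ax":0,"ay":0,"az":0,"claw":0},{"dx":0,"dy":-11,"dz":0,"ax":0,"ay":0,"az":0,"claw":0},{"dx":0,"dy":-11,"dz":0,"ax":0,"ay":0,"az":0,"claw":0},{"dx":0,"dy":-11,"dz":0,"ax":0,"ay":0,"az":0,"claw":0},{"dx":0,"dy":-10,"dz":0,"ax":0,"ay":0,"az":0,"claw":0}]'
python3 -m handwheel '[{"dx":0,"dy":-14,"dz":1.5,"ax":0,"ay":0,"az":0,"claw":0},{"dx":0,"dy":-14,"dz":1.5,"ax":0,"ay":0,"az":0,"claw":0},{"dx":0,"dy":-14,"dz":3.6,"ax":0,"ay":0,"az":0,"claw":0},{"dx":0,"dy":-13,"dz":5,"ax":0,"ay":0,"az":0,"claw":0},{"dx":0,"dy":-12.5,"dz":6.3,"ax":0,"ay":0,"az":0,"claw":0},{"dx":0,"dy":-11.8,"dz":7.5,"ax":0,"ay":0,"az":0,"claw":0},{"dx":0,"dy":-11,"dz":8.8,"ax":0,"ay":0,"az":0,"claw":0},{"dx":0,"dy":-10.2,"dz":9.5,"ax":0,"ay":0,"az":0,"claw":0},{"dx":0,"dy":0,"dz":0,"ax":0,"ay":0,"az":0,"claw":0},{"dx":0,"dy":0,"dz":0,"ax":0,"ay":0,"az":0,"claw":0}]'
python3 go.py 0.5 0.158 0.1 93.84
```

```text
time_s: 19.8
tcp_pos: [0.5925, 0.1636, 0.3842]
eef_rot: [[-0.067, 0.998, 0.004], [0.998, 0.067, 0.0], [-0.0, 0.004, -1.0]]
ft_force: [2.4, -0.4, 0.8]
gripper_width: 0.004
grasp_force: 1.4
time_s: 20.63
tcp_pos: [0.4917, 0.157, 0.3395]
eef_rot: [[-0.067, 0.998, -0.001], [0.998, 0.067, -0.0], [-0.0, -0.001, -1.0]]
ft_force: [-0.6, -0.6, 0.1]
gripper_width: -0.001
grasp_force: 0.0
rot(tool rv) [-0.001  0.     0.   ] shift in goal axes [ 0.4  8.3 84.5] now axes [ 0.4  8.4 84.4] t 20.6 F [-0.6 -0.6  0.1]
```

```bash
python3 - <<'E'
from h import *
im,d=env.capture("scene"); cv2.imwrite("pics/s6.png",cv2.resize(im[70:270,190:430],(600,500),interpolation=3))
E
```

```text
(no output)
```

View pics/s6.png

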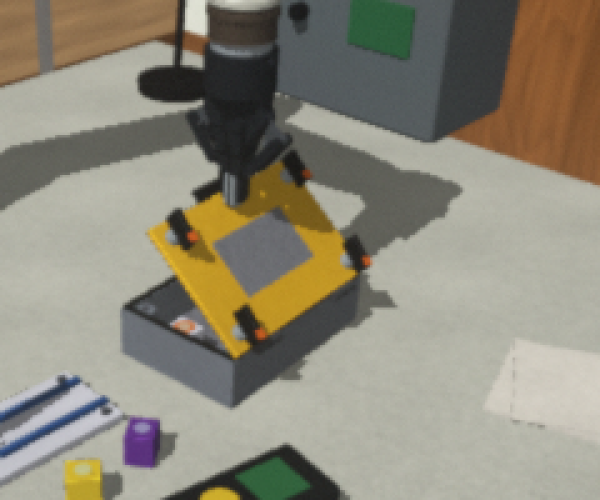

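The lid is about half way down, with the fingers near its edge at crop (233,200). I carry on following it and press it down.

```bash
python3 -m handwheel '[{"dx":0,"dy":-4,"dz":14,"ax":0,"ay":0,"az":0,"claw":0},{"dx":0,"dy":-6,"dz":14,"ax":0,"ay":0,"az":0,"claw":0},{"dx":0,"dy":-6,"dz":12.5,"ax":0,"ay":0,"az":0,"claw":0},{"dx":0,"dy":-6,"dz":12.5,"ax":0,"ay":0,"az":0,"claw":0},{"dx":0,"dy":-3,"dz":10,"ax":0,"ay":0,"az":0,"claw":0},{"dx":0,"dy":-3,"dz":10,"ax":0,"ay":0,"az":0,"claw":0},{"dx":0,"dy":-1.5,"dz":10,"ax":0,"ay":0,"az":0,"claw":0},{"dx":0,"dy":-1,"dz":6,"ax":0,"ay":0,"az":0,"claw":0},{"dx":0,"dy":0,"dz":3,"ax":0,"ay":0,"az":0,"claw":0},{"dx":0,"dy":0,"dz":0,"ax":0,"ay":0,"az":0,"claw":0}]'
python3 go.py 0.461 0.155 0.09 93.84
```

```text
time_s: 21.52
tcp_pos: [0.4625, 0.1552, 0.2473]
eef_rot: [[-0.067, 0.998, -0.001], [0.998, 0.067, -0.0], [-0.0, -0.001, -1.0]]
ft_force: [0.2, 0.0, 0.3]
gripper_width: 0.0
grasp_force: 0.0
rot(tool rv) [-0.001  0.    -0.   ] shift in goal axes [-0.1 -1.5  2.3] now axes [-0.1 -1.5  2.3] t 21.5 F [0.2 0.  0.3]
```

Tip z is 0.074. I press a few millimetres more, carefully.

```bash
python3 -m handwheel '[{"dx":0,"dy":0,"dz":2,"ax":0,"ay":0,"az":0,"claw":0},{"dx":0,"dy":0,"dz":1,"ax":0,"ay":0,"az":0,"claw":0},{"dx":0,"dy":0,"dz":1,"ax":0,"ay":0,"az":0,"claw":0},{"dx":0,"dy":0,"dz":0,"ax":0,"ay":0,"az":0,"claw":0},{"dx":0,"dy":0,"dz":0,"ax":0,"ay":0,"az":0,"claw":0},{"dx":0,"dy":0,"dz":0,"ax":0,"ay":0,"az":0,"claw":0},{"dx":0,"dy":0,"dz":0,"ax":0,"ay":0,"az":0,"claw":0},{"dx":0,"dy":0,"dz":0,"ax":0,"ay":0,"az":0,"claw":0},{"dx":0,"dy":0,"dz":0,"ax":0,"ay":0,"az":0,"claw":0},{"dx":0,"dy":0,"dz":0,"ax":0,"ay":0,"az":0,"claw":0}]'
```

```text
time_s: 22.35
tcp_pos: [0.4625, 0.1552, 0.2454]
eef_rot: [[-0.067, 0.998, 0.002], [0.998, 0.067, 0.0], [0.0, 0.002, -1.0]]
ft_force: [-2.5, -0.4, 9.6]
gripper_width: -0.0
grasp_force: 4.5
```

```bash
python3 -m handwheel '[{"dx":0,"dy":0,"dz":-30,"ax":0,"ay":0,"az":0,"claw":0},{"dx":0,"dy":0,"dz":-40,"ax":0,"ay":0,"az":0,"claw":0},{"dx":0,"dy":0,"dz":-40,"ax":0,"ay":0,"az":0,"claw":0},{"dx":0,"dy":0,"dz":-40,"ax":0,"ay":0,"az":0,"claw":60},{"dx":-40,"dy":-8,"dz":0,"ax":0,"ay":0,"az":0,"claw":60},{"dx":-40,"dy":-8,"dz":0,"ax":0,"ay":0,"az":0,"claw":60},{"dx":-40,"dy":-8,"dz":0,"ax":0,"ay":0,"az":0,"claw":60},{"dx":-40,"dy":-8,"dz":0,"ax":0,"ay":0,"az":0,"claw":60},{"dx":-40,"dy":-8,"dz":0,"ax":0,"ay":0,"az":0,"claw":60},{"dx":0,"dy":0,"dz":0,"ax":0,"ay":0,"az":0,"claw":60}]'
python3 - <<'E'
from h import *
S=dict(a=(.4391,.2536),b=(.5589,.2620),c=(.5728,.0624),d=(.4532,.0540))
tiles=[]
for n in("top","scene"):
    im,d=env.capture(n); v,u=np.mgrid[:384,:512]; W=world(n,u,v,d); cv2.imwrite(f"pics/{n}7.png",im); im=im.astype(int)
    pl=(d>0)&(abs(W[...,0]-.506)<.05)&(abs(W[...,1]-.158)<.08); print(n,"lid z",np.median(W[pl][:,2]).round(4))
    for k,(x,y) in S.items():
        m=(d>0)&(W[...,2]>.078)&(W[...,2]<.115)&(np.hypot(W[...,0]-x,W[...,1]-y)<.035); q=W[m]
        if len(q)<8: print(k,len(q)); continue
        # top points
        t=q[q[:,2]>.093][:,:2]; c=t.mean(0); w,V=np.linalg.eigh(np.cov((t-c).T)); ax=V[:,1]
        org=m&(im[...,2]>1.5*im[...,1])&(im[...,2]>80)&(im[...,2]>2*im[...,0])&(im[...,1]<110); o=W[org]
        print(k,len(t),c.round(4),q[:,2].max().round(3),"axis deg",np.degrees(np.arctan2(ax[1],ax[0])).round(1)%180,"std",np.sqrt(w).round(4),"orange",len(o),o.mean(0).round(3) if len(o) else "")
        p,Rm,tt=cam(n); P=Rm@np.array([x,y,.085])+tt; uu=int(P[0]/P[2]*p["fx"]+p["cx"]); vv=int(P[1]/P[2]*p["fy"]+p["cy"])
        tiles.append(cv2.resize(im[vv-22:vv+22,uu-22:uu+22].astype(np.uint8),(200,200),interpolation=3))
cv2.imwrite("pics/scr.png",np.vstack([np.hstack(tiles[:4]),np.hstack(tiles[4:])]) if len(tiles)==8 else np.hstack(tiles[:4]))
E
```

```text
time_s: 23.18
tcp_pos: [0.4346, -0.0527, 0.3943]
eef_rot: [[-0.058, 0.998, 0.001], [0.998, 0.058, -0.003], [-0.003, 0.001, -1.0]]
ft_force: [0.0, 0.3, 0.2]
gripper_width: 0.706
grasp_force: 0.0
top lid z 0.0709
a 42 [0.4379 0.2534] 0.104 axis deg 0.09999999999999432 std [0.0022 0.0117] orange 11 [0.453 0.254 0.101]
b 43 [0.5586 0.2621] 0.104 axis deg 171.8 std [0.0026 0.0117] orange 8 [0.571 0.26  0.101]
c 37 [0.5724 0.0634] 0.104 axis deg 172.5 std [0.0024 0.0117] orange 6 [0.585 0.062 0.101]
d 42 [0.452  0.0559] 0.105 axis deg 178.6 std [0.0024 0.0117] orange 6 [0.468 0.054 0.1  ]
scene lid z 0.073
a 46 [0.4425 0.252 ] 0.104 axis deg 0.6999999999999886 std [0.0025 0.0122] orange 10 [0.455 0.252 0.101]
b 53 [0.5615 0.2605] 0.104 axis deg 172.7 std [0.0028 0.0128] orange 10 [0.574 0.258 0.1  ]
c 61 [0.5765 0.0617] 0.105 axis deg 175.8 std [0.0027 0.0119] orange 14 [0.588 0.061 0.101]
d 55 [0.4577 0.0532] 0.104 axis deg 178.8 std [0.0029 0.0121] orange 11 [0.468 0.053 0.101]
```

View pics/scr.png

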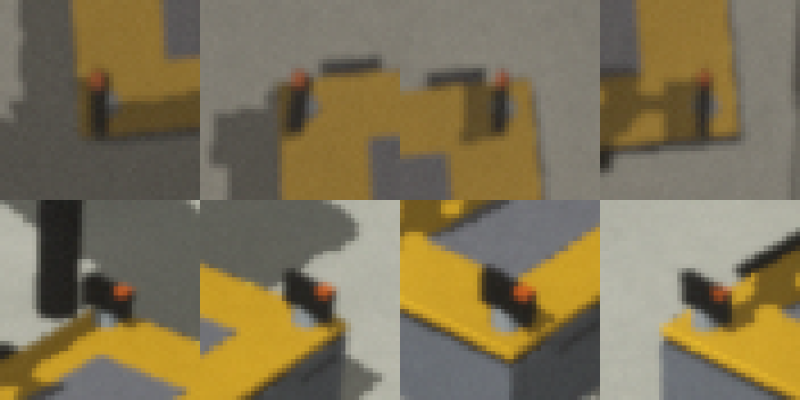

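```bash
python3 -m handwheel '[{"dx":0,"dy":0,"dz":0,"ax":0,"ay":0,"az":-0.125,"claw":35},{"dx":0,"dy":0,"dz":0,"ax":0,"ay":0,"az":-0.125,"claw":35},{"dx":0,"dy":0,"dz":0,"ax":0,"ay":0,"az":-0.125,"claw":35},{"dx":0,"dy":0,"dz":0,"ax":0,"ay":0,"az":-0.125,"claw":35},{"dx":0,"dy":0,"dz":0,"ax":0,"ay":0,"az":-0.125,"claw":35},{"dx":0,"dy":0,"dz":0,"ax":0,"ay":0,"az":-0.125,"claw":35},{"dx":0,"dy":0,"dz":0,"ax":0,"ay":0,"az":-0.125,"claw":35},{"dx":0,"dy":0,"dz":0,"ax":0,"ay":0,"az":-0.125,"claw":35},{"dx":0,"dy":0,"dz":0,"ax":0,"ay":0,"az":-0.125,"claw":35},{"dx":0,"dy":0,"dz":0,"ax":0,"ay":0,"az":-0.125,"claw":35}]'
python3 -m handwheel '[{"dx":0,"dy":0,"dz":0,"ax":0,"ay":0,"az":-0.125,"claw":35},{"dx":0,"dy":0,"dz":0,"ax":0,"ay":0,"az":-0.125,"claw":35},{"dx":0,"dy":38,"dz":0,"ax":0,"ay":0,"az":0,"claw":35},{"dx":0,"dy":38,"dz":0,"ax":0,"ay":0,"az":0,"claw":35},{"dx":0,"dy":38,"dz":0,"ax":0,"ay":0,"az":0,"claw":35},{"dx":0,"dy":38,"dz":0,"ax":0,"ay":0,"az":0,"claw":35},{"dx":0,"dy":38,"dz":0,"ax":0,"ay":0,"az":0,"claw":35},{"dx":0,"dy":38,"dz":0,"ax":0,"ay":0,"az":0,"claw":35},{"dx":0,"dy":38,"dz":0,"ax":0,"ay":0,"az":0,"claw":35},{"dx":0,"dy":38,"dz":0,"ax":0,"ay":0,"az":0,"claw":35}]'
python3 go.py 0.4395 0.253 0.096 180.3
```

```text
time_s: 24.12
tcp_pos: [0.4361, -0.0453, 0.3938]
eef_rot: [[-0.97, 0.242, 0.0], [0.242, 0.97, 0.0], [-0.0, 0.0, -1.0]]
ft_force: [-0.7, -0.0, 0.8]
gripper_width: 0.406
grasp_force: 0.0
time_s: 24.95
tcp_pos: [0.4355, 0.2608, 0.3939]
eef_rot: [[-1.0, 0.0, 0.0], [0.0, 1.0, 0.001], [-0.0, 0.001, -1.0]]
ft_force: [0.4, -0.0, -0.1]
gripper_width: 0.408
grasp_force: 0.0
rot(tool rv) [ 0.001  0.    -0.006] shift in goal axes [ -3.9  -7.8 142.9] now axes [ -3.9  -7.9 142.9] t 24.9 F [ 0.4 -0.  -0.1]
```

```bash
python3 -m handwheel '[{"dx":-4,"dy":-8,"dz":0,"ax":0,"ay":0,"az":-0.006,"claw":35},{"dx":0,"dy":0,"dz":35,"ax":0,"ay":0,"az":0,"claw":35},{"dx":0,"dy":0,"dz":35,"ax":0,"ay":0,"az":0,"claw":35},{"dx":0,"dy":0,"dz":35,"ax":0,"ay":0,"az":0,"claw":35},{"dx":0,"dy":0,"dz":25,"ax":0,"ay":0,"az":0,"claw":35},{"dx":0,"dy":0,"dz":12,"ax":0,"ay":0,"az":0,"claw":35},{"dx":0,"dy":0,"dz":0,"ax":0,"ay":0,"az":0,"claw":2},{"dx":0,"dy":0,"dz":0,"ax":0,"ay":0,"az":0,"claw":2},{"dx":0,"dy":0,"dz":0,"ax":0,"ay":0,"az":0,"claw":2},{"dx":0,"dy":0,"dz":0,"ax":0,"ay":0,"az":0,"claw":2}]' 40
python3 go.py 0.4395 0.253 0.096 180.3
```

```text
time_s: 25.78
tcp_pos: [0.4389, 0.2541, 0.2519]
eef_rot: [[-1.0, -0.009, -0.006], [-0.009, 1.0, 0.013], [0.005, 0.013, -1.0]]
ft_force: [-6.9, 16.0, -4.3]
gripper_width: 0.182
grasp_force: 39.1
rot(tool rv) [ 0.013 -0.005  0.004] shift in goal axes [-0.6 -1.1  0.9] now axes [-0.6 -1.1  0.9] t 25.8 F [-6.9 16.  -4.3]
```

```bash
python3 -m handwheel '[{"dx":0,"dy":0,"dz":0,"ax":0,"ay":0,"az":0,"claw":2},{"dx":0,"dy":0,"dz":0,"ax":0,"ay":0,"az":0,"claw":2},{"dx":0,"dy":0,"dz":0,"ax":0,"ay":0,"az":0,"claw":2},{"dx":0,"dy":0,"dz":0,"ax":0,"ay":0,"az":0,"claw":2},{"dx":0,"dy":0,"dz":0,"ax":0,"ay":0,"az":0,"claw":2},{"dx":0,"dy":0,"dz":0,"ax":0,"ay":0,"az":0,"claw":2},{"dx":0,"dy":0,"dz":0,"ax":0,"ay":0,"az":0,"claw":2},{"dx":0,"dy":0,"dz":0,"ax":0,"ay":0,"az":0,"claw":2},{"dx":0,"dy":0,"dz":0,"ax":0,"ay":0,"az":0,"claw":2},{"dx":0,"dy":0,"dz":0,"ax":0,"ay":0,"az":0,"claw":2}]' 40
python3 - <<'E'
from h import *
a,_=env.capture("scene"); b,_=env.capture("wrist")
cv2.imwrite("pics/w8.png",np.hstack([cv2.resize(a[90:210,250:410],(480,360),interpolation=3),cv2.resize(b,(320,240))[:, :].repeat(1,0) if 0 else cv2.copyMakeBorder(cv2.resize(b,(320,240)),0,120,0,0,0)]))
E
```

```text
time_s: 26.62
tcp_pos: [0.4389, 0.2541, 0.2521]
eef_rot: [[-1.0, -0.01, -0.005], [-0.01, 1.0, 0.013], [0.005, 0.013, -1.0]]
ft_force: [-5.7, 16.0, -3.8]
gripper_width: 0.181
grasp_force: 39.1
```

View pics/w8.png

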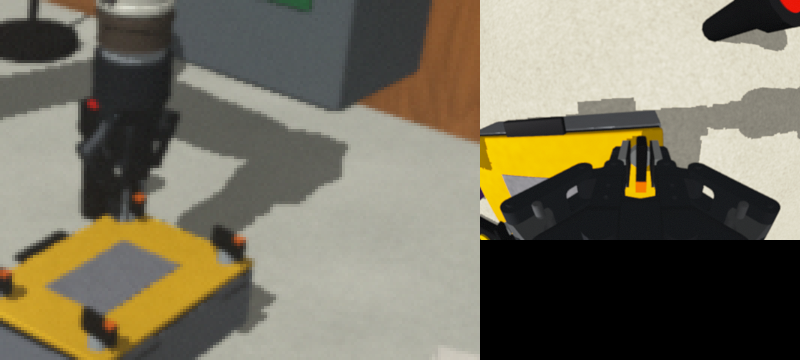

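The fingertips are pinching the roughly 16 mm hub below the wing. I open, go up 6 mm, re-centre slightly, and close again.

```bash
python3 -m handwheel '[{"dx":0,"dy":0,"dz":0,"ax":0,"ay":0,"az":0,"claw":25},{"dx":0,"dy":0,"dz":0,"ax":0,"ay":0,"az":0,"claw":25},{"dx":0.5,"dy":1.5,"dz":-6,"ax":0,"ay":0,"az":0,"claw":25},{"dx":0,"dy":0,"dz":0,"ax":0,"ay":0,"az":0,"claw":2},{"dx":0,"dy":0,"dz":0,"ax":0,"ay":0,"az":0,"claw":2},{"dx":0,"dy":0,"dz":0,"ax":0,"ay":0,"az":0,"claw":2},{"dx":0,"dy":0,"dz":0,"ax":0,"ay":0,"az":0,"claw":2},{"dx":0,"dy":0,"dz":0,"ax":0,"ay":0,"az":0,"claw":2},{"dx":0,"dy":0,"dz":0,"ax":0,"ay":0,"az":0,"claw":2},{"dx":0,"dy":0,"dz":0,"ax":0,"ay":0,"az":0,"claw":2}]' 40
python3 go.py 0.4395 0.253 0.096 180.3
```

```text
time_s: 27.55
tcp_pos: [0.4397, 0.2544, 0.2591]
eef_rot: [[-1.0, -0.007, -0.001], [-0.007, 1.0, 0.011], [0.001, 0.011, -1.0]]
ft_force: [-4.7, 13.1, -0.7]
gripper_width: 0.161
grasp_force: 39.0
rot(tool rv) [ 0.011 -0.001  0.002] shift in goal axes [ 0.2 -1.4  8.1] now axes [ 0.2 -1.5  8. ] t 27.6 F [-4.7 13.1 -0.7]
```

```bash
python3 - <<'E'
from h import *
a,_=env.capture("scene"); b,_=env.capture("wrist"); print(env.camera_params("wrist")["mount"])
cv2.imwrite("pics/w9.png",np.hstack([cv2.resize(a[130:190,260:320],(400,400),interpolation=3),cv2.resize(b[180:300,190:310],(400,400),interpolation=3)]))
E
```

```text
[[ 3.23962050e-04 -9.65965051e-01 -2.58672408e-01  6.39151870e-02]
 [ 9.99999947e-01  3.02603343e-04  1.22385607e-04 -1.34926177e-04]
 [-3.99450836e-05 -2.58672434e-01  9.65965098e-01  2.90464000e-02]
 [ 0.00000000e+00  0.00000000e+00  0.00000000e+00  1.00000000e+00]]
```

View pics/w9.png

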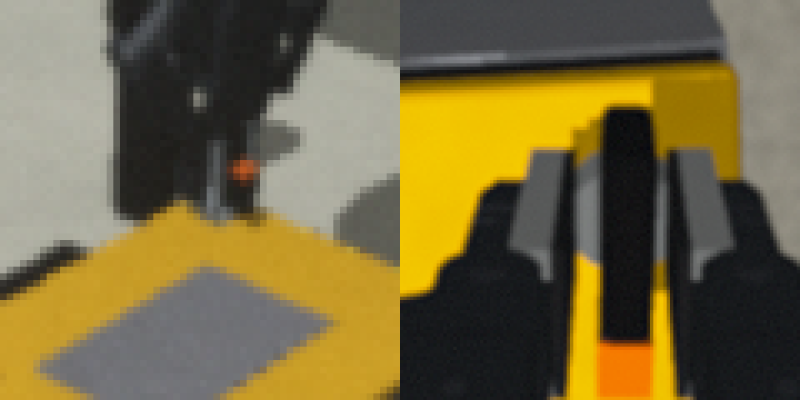

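```bash
python3 -m handwheel '[{"dx":0,"dy":0,"dz":0,"ax":0,"ay":0,"az":0,"claw":25},{"dx":0,"dy":0,"dz":0,"ax":0,"ay":0,"az":0,"claw":25},{"dx":0,"dy":0,"dz":-5,"ax":0,"ay":0,"az":0,"claw":25},{"dx":0,"dy":0,"dz":0,"ax":0,"ay":0,"az":0,"claw":2},{"dx":0,"dy":0,"dz":0,"ax":0,"ay":0,"az":0,"claw":2},{"dx":0,"dy":0,"dz":0,"ax":0,"ay":0,"az":0,"claw":2},{"dx":0,"dy":0,"dz":0,"ax":0,"ay":0,"az":0,"claw":2},{"dx":0,"dy":0,"dz":0,"ax":0,"ay":0,"az":0,"claw":2},{"dx":0,"dy":0,"dz":0,"ax":0,"ay":0,"az":0,"claw":2},{"dx":0,"dy":0,"dz":0,"ax":0,"ay":0,"az":0,"claw":2}]' 40
python3 go.py 0.4395 0.253 0.096 180.3
```

```text
time_s: 28.48
tcp_pos: [0.4407, 0.2542, 0.2642]
eef_rot: [[-1.0, -0.006, 0.001], [-0.006, 1.0, 0.012], [-0.001, 0.012, -1.0]]
ft_force: [-1.9, 14.5, -1.8]
gripper_width: 0.155
grasp_force: 39.0
rot(tool rv) [0.012 0.001 0.001] shift in goal axes [ 1.2 -1.2 13.2] now axes [ 1.2 -1.4 13.1] t 28.5 F [-1.9 14.5 -1.8]
```

```bash
cat > wr.py <<'E'
from h import *
def wrist():
    o=env.get_obs(); T=np.array(o["eef_rot"]); p=np.array(o["tcp_pos"]); im,d=env.capture("wrist"); c=env.camera_params("wrist"); M=np.array(c["mount"])
    v,u=np.mgrid[:384,:512]; x=(u-c["cx"])/c["fx"]; y=(v-c["cy"])/c["fy"]; r=np.hypot(x,y)+1e-9; k=np.tan(np.minimum(r,1.4))/r
    C=np.stack([x*k*d,y*k*d,d],-1); L=C@M[:3,:3].T+M[:3,3]; return im,d,L,L@T.T+p
E
python3 -m handwheel '[{"dx":0,"dy":0,"dz":0,"ax":0,"ay":0,"az":0,"claw":40},{"dx":0,"dy":0,"dz":0,"ax":0,"ay":0,"az":0,"claw":40},{"dx":0,"dy":0,"dz":0,"ax":0,"ay":0,"az":0,"claw":40},{"dx":0,"dy":0,"dz":0,"ax":0,"ay":0,"az":0,"claw":40},{"dx":0,"dy":0,"dz":0,"ax":0,"ay":0,"az":0,"claw":40},{"dx":0,"dy":0,"dz":0,"ax":0,"ay":0,"az":0,"claw":40},{"dx":0,"dy":0,"dz":0,"ax":0,"ay":0,"az":0,"claw":40},{"dx":0,"dy":0,"dz":0,"ax":0,"ay":0,"az":0,"claw":40},{"dx":0,"dy":0,"dz":0,"ax":0,"ay":0,"az":0,"claw":40},{"dx":0,"dy":0,"dz":0,"ax":0,"ay":0,"az":0,"claw":40}]' 40
python3 go.py 0.4395 0.253 0.096 180.3
python3 - <<'E'
from wr import *
im,d,L,W=wrist(); im=im.astype(int)
near=(d>0)&(np.hypot(W[...,0]-.4395,W[...,1]-.253)<.035)
lid=near&(im[...,2]>2*im[...,0])&(im[...,1]>1.4*im[...,0]); print("lid z",np.median(W[lid][:,2]))
dark=near&(im.max(-1)<70)&(W[...,2]>.095)&(W[...,2]<.109)&(abs(L[...,1])<.012); q=W[dark]; l=L[dark]
print(len(q),"wing top W",np.percentile(q,[3,50,97],axis=0).round(4).tolist()); print("L",np.percentile(l,[3,50,97],axis=0).round(4).tolist())
c=q[:,:2].mean(0); w,V=np.linalg.eigh(np.cov((q[:,:2]-c).T)); print(c.round(4),np.degrees(np.arctan2(V[1,1],V[0,1])).round(1)%180)
org=near&(im[...,2]>1.5*im[...,1])&(im[...,2]>2*im[...,0])&(W[...,2]>.08); print("orange",len(W[org]),np.percentile(W[org],[3,50,97],axis=0).round(4).tolist())
hub=near&(im.max(-1)-im.min(-1)<30)&(im.max(-1)>80)&(W[...,2]>.073)&(W[...,2]<.11); print("hub",len(W[hub]),np.percentile(W[hub],[3,50,97],axis=0).round(4).tolist() if hub.any() else 0)
cv2.imwrite("pics/w10.png",cv2.resize(im[170:310,180:320].astype(np.uint8),(560,560),interpolation=3))
E
```

```text
time_s: 29.32
tcp_pos: [0.4404, 0.2503, 0.2627]
eef_rot: [[-1.0, -0.002, 0.0], [-0.002, 1.0, -0.0], [-0.0, -0.0, -1.0]]
ft_force: [-0.1, -0.0, 0.4]
gripper_width: 0.467
grasp_force: 0.0
rot(tool rv) [-0.     0.    -0.003] shift in goal axes [ 0.8  2.7 11.7] now axes [ 0.8  2.7 11.7] t 29.3 F [-0.1 -0.   0.4]
lid z 0.08459063364244099
164 wing top W [[0.4238, 0.2534, 0.0973], [0.4246, 0.2566, 0.1036], [0.4257, 0.2601, 0.1085]]
L [[0.0146, 0.0031, 0.1542], [0.0158, 0.0063, 0.1591], [0.0165, 0.0098, 0.1654]]
[0.4246 0.2567] 94.0
orange 296 [[0.454, 0.2527, 0.1125], [0.4587, 0.2566, 0.1136], [0.4639, 0.2604, 0.1148]]
hub 522 [[0.4305, 0.225, 0.0886], [0.4381, 0.2519, 0.0947], [0.4484, 0.2762, 0.1092]]
```

View pics/w10.png

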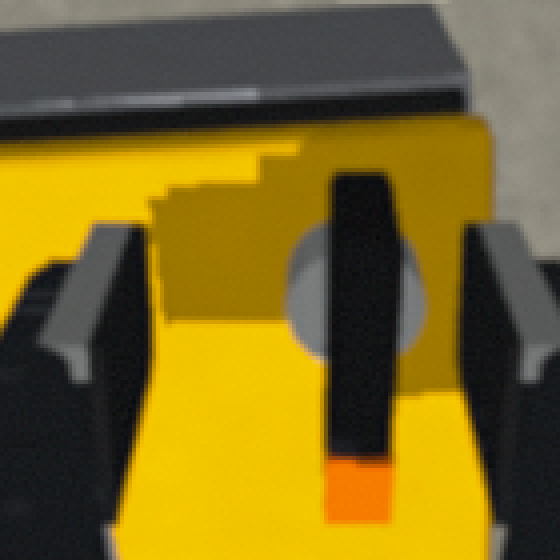

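```bash
cat >> wr.py <<'E'
def rayplane(u,v,z):
    o=env.get_obs(); T=np.array(o["eef_rot"]); p=np.array(o["tcp_pos"]); c=env.camera_params("wrist"); M=np.array(c["mount"])
    x=(u-c["cx"])/c["fx"]; y=(v-c["cy"])/c["fy"]; r=np.hypot(x,y)+1e-9
    ray=np.array([x/r*np.sin(r),y/r*np.sin(r),np.cos(r)]); W=T@(M[:3,:3]@ray); O=T@M[:3,3]+p
    return O+W*(z-O[2])/W[2]
E
python3 - <<'E'
from wr import *
c=env.camera_params("wrist"); print(c["fx"],c["fy"],c["cx"],c["cy"])
for n,(u,v),z in(("orange tip",(358,522),.102),("orange L",(325,500),.102),("orange R",(391,500),.102),("far end",(360,174),.102),("hubL",(287,300),.08),("hubR",(427,300),.08)):
    print(n,rayplane(180+u/4,170+v/4,z).round(4))
E
```

```text
297.3186396354542 297.3186396354542 255.83978649732077 191.0091114962434
orange tip [0.4724 0.2576 0.102 ]
orange L [0.4687 0.2532 0.102 ]
orange R [0.4688 0.2619 0.102 ]
far end [0.4226 0.2568 0.102 ]
hubL [0.4494 0.2479 0.08  ]
hubR [0.4495 0.2679 0.08  ]
```

The wing sits about 6 mm to +y of the tool axis, so only one finger was touching. I shift over and grip again.

```bash
python3 -m handwheel '[{"dx":-1.5,"dy":6.3,"dz":0,"ax":0,"ay":0,"az":0,"claw":40},{"dx":0,"dy":0,"dz":5,"ax":0,"ay":0,"az":0,"claw":40},{"dx":0,"dy":0,"dz":0,"ax":0,"ay":0,"az":0,"claw":2},{"dx":0,"dy":0,"dz":0,"ax":0,"ay":0,"az":0,"claw":2},{"dx":0,"dy":0,"dz":0,"ax":0,"ay":0,"az":0,"claw":2},{"dx":0,"dy":0,"dz":0,"ax":0,"ay":0,"az":0,"claw":2},{"dx":0,"dy":0,"dz":0,"ax":0,"ay":0,"az":0,"claw":2},{"dx":0,"dy":0,"dz":0,"ax":0,"ay":0,"az":0,"claw":2},{"dx":0,"dy":0,"dz":0,"ax":0,"ay":0,"az":0,"claw":2},{"dx":0,"dy":0,"dz":0,"ax":0,"ay":0,"az":0,"claw":2}]' 40
```

```text
time_s: 30.2
tcp_pos: [0.4416, 0.2568, 0.2573]
eef_rot: [[-1.0, -0.002, -0.001], [-0.002, 1.0, 0.0], [0.001, 0.0, -1.0]]
ft_force: [-0.2, 3.0, -5.1]
gripper_width: 0.18
grasp_force: 39.1
```

```bash
python3 -m handwheel '[{"dx":0,"dy":0,"dz":0,"ax":0,"ay":0,"az":0,"claw":28},{"dx":0,"dy":0,"dz":0,"ax":0,"ay":0,"az":0,"claw":28},{"dx":0,"dy":0.3,"dz":-8,"ax":0,"ay":0,"az":0,"claw":28},{"dx":0,"dy":0,"dz":0,"ax":0,"ay":0,"az":0,"claw":2},{"dx":0,"dy":0,"dz":0,"ax":0,"ay":0,"az":0,"claw":2},{"dx":0,"dy":0,"dz":0,"ax":0,"ay":0,"az":0,"claw":2},{"dx":0,"dy":0,"dz":0,"ax":0,"ay":0,"az":0,"claw":2},{"dx":0,"dy":0,"dz":0,"ax":0,"ay":0,"az":0,"claw":2},{"dx":0,"dy":0,"dz":0,"ax":0,"ay":0,"az":0,"claw":2},{"dx":0,"dy":0,"dz":0,"ax":0,"ay":0,"az":0,"claw":2}]' 40
python3 - <<'E'
from wr import *
im,d,L,W=wrist()
cv2.imwrite("pics/w11.png",cv2.resize(im[170:310,180:320].astype(np.uint8),(560,560),interpolation=3))
E
```

```text
time_s: 31.03
tcp_pos: [0.4423, 0.257, 0.266]
eef_rot: [[-1.0, -0.002, 0.002], [-0.002, 1.0, -0.0], [-0.002, -0.0, -1.0]]
ft_force: [3.4, -1.2, 2.6]
gripper_width: 0.079
grasp_force: 45.0
```

The grip on the wing is good now, with TCP z at 0.266. I turn screw a by about 0.98 rad.

```bash
python3 -m handwheel '[{"dx":0,"dy":0,"dz":0,"ax":0,"ay":0,"az":0.11,"claw":2},{"dx":0,"dy":0,"dz":0,"ax":0,"ay":0,"az":0.11,"claw":2},{"dx":0,"dy":0,"dz":0,"ax":0,"ay":0,"az":0.11,"claw":2},{"dx":0,"dy":0,"dz":0,"ax":0,"ay":0,"az":0.11,"claw":2},{"dx":0,"dy":0,"dz":0,"ax":0,"ay":0,"az":0.11,"claw":2},{"dx":0,"dy":0,"dz":0,"ax":0,"ay":0,"az":0.11,"claw":2},{"dx":0,"dy":0,"dz":0,"ax":0,"ay":0,"az":0.11,"claw":2},{"dx":0,"dy":0,"dz":0,"ax":0,"ay":0,"az":0.11,"claw":2},{"dx":0,"dy":0,"dz":0,"ax":0,"ay":0,"az":0.1,"claw":2},{"dx":0,"dy":0,"dz":0,"ax":0,"ay":0,"az":0,"claw":2}]' 40
python3 - <<'E'
from h import *
o=env.get_obs(); print(np.round(o["ft_force"],1),np.round(o["wrist_torque"],2),np.round(o["tcp_pos"],4))
E
```

```text
time_s: 31.92
tcp_pos: [0.4422, 0.2573, 0.2652]
eef_rot: [[-0.558, 0.83, 0.0], [0.83, 0.558, -0.0], [-0.0, 0.0, -1.0]]
ft_force: [5.2, 1.3, -2.4]
gripper_width: 0.08
grasp_force: 48.3
[ 5.2  1.3 -2.4] [-0.19 -0.75  0.03] [0.4422 0.2573 0.2652]
```

```bash
python3 -m handwheel '[{"dx":0,"dy":0,"dz":0,"ax":0,"ay":0,"az":0,"claw":40},{"dx":0,"dy":0,"dz":0,"ax":0,"ay":0,"az":0,"claw":40},{"dx":0,"dy":0,"dz":-25,"ax":0,"ay":0,"az":0,"claw":40},{"dx":0,"dy":0,"dz":-35,"ax":0,"ay":0,"az":-0.125,"claw":40},{"dx":0,"dy":0,"dz":0,"ax":0,"ay":0,"az":-0.125,"claw":40},{"dx":0,"dy":0,"dz":0,"ax":0,"ay":0,"az":-0.125,"claw":40},{"dx":0,"dy":0,"dz":0,"ax":0,"ay":0,"az":-0.125,"claw":40},{"dx":0,"dy":0,"dz":0,"ax":0,"ay":0,"az":-0.125,"claw":40},{"dx":0,"dy":0,"dz":0,"ax":0,"ay":0,"az":-0.125,"claw":40},{"dx":0,"dy":0,"dz":0,"ax":0,"ay":0,"az":-0.124,"claw":40}]' 40
python3 go.py 0.5765 0.0667 0.155 174
```

```text
time_s: 32.75
tcp_pos: [0.441, 0.2569, 0.3253]
eef_rot: [[-0.995, 0.096, -0.002], [0.096, 0.995, -0.0], [0.002, -0.0, -1.0]]
ft_force: [0.2, 0.8, -0.0]
gripper_width: 0.468
grasp_force: 0.0
rot(tool rv) [-0.    -0.002  0.009] shift in goal axes [-154.6 -175.    15.3] now axes [-153.1 -176.3   15. ] t 32.8 F [ 0.2  0.8 -0. ]
```

```bash
cat > off.py <<'E'
# wing offset in tool axes: orange centre, dark end, wing angle
from wr import *
im,d,L,W=wrist(); im=im.astype(int)
near=(d>0)&(np.hypot(L[...,0],L[...,1])<.035)&(L[...,2]>.1)
org=near&(im[...,2]>1.5*im[...,1])&(im[...,2]>2*im[...,0])&(im[...,1]<170)
n,lab,st,ce=cv2.connectedComponentsWithStats(org.astype(np.uint8)); k=1+np.argmax(st[1:,4]); org=lab==k; o=L[org]
oc=np.median(o,0); zt=oc[2]
wing=(d>0)&(im.max(-1)<75)&(abs(L[...,2]-zt)<.006)&(np.hypot(L[...,0]-oc[0],L[...,1]-oc[1])<.045)&(np.abs(L[...,1])<.018)
n,lab,st,ce=cv2.connectedComponentsWithStats((wing|org).astype(np.uint8)); kk=np.bincount(lab[org]).argmax(); a=L[lab==kk][:,:2]
(c,sz,an)=cv2.minAreaRect((a*1000).astype(np.float32)); b=cv2.boxPoints((c,sz,an)); e=[b[1]-b[0],b[2]-b[1]]; e=max(e,key=np.linalg.norm); g=np.degrees(np.arctan2(e[1],e[0])); g=(g+90)%180-90
print("orange (mm)",(oc*1000).round(1),"npx",org.sum(),"rect centre",np.round(c,1),"size",np.round(sz,1),"az needed",np.radians(g).round(3))
E
python3 -m handwheel '[{"dx":-22,"dy":-25,"dz":0,"ax":0,"ay":0,"az":0.009,"claw":40},{"dx":-22,"dy":-25,"dz":0,"ax":0,"ay":0,"az":0,"claw":40},{"dx":-22,"dy":-25,"dz":0,"ax":0,"ay":0,"az":0,"claw":40},{"dx":-22,"dy":-25,"dz":0,"ax":0,"ay":0,"az":0,"claw":40},{"dx":-22,"dy":-25,"dz":0,"ax":0,"ay":0,"az":0,"claw":40},{"dx":-22,"dy":-25,"dz":0,"ax":0,"ay":0,"az":0,"claw":40},{"dx":-22,"dy":-25,"dz":0,"ax":0,"ay":0,"az":0,"claw":40},{"dx":0,"dy":0,"dz":15,"ax":0,"ay":0,"az":0,"claw":40},{"dx":0,"dy":0,"dz":0,"ax":0,"ay":0,"az":0,"claw":40},{"dx":0,"dy":0,"dz":0,"ax":0,"ay":0,"az":0,"claw":40}]' 40
python3 go.py 0.5765 0.0667 0.11 174; python3 off.py
```

```text
time_s: 33.58
tcp_pos: [0.5743, 0.0657, 0.3093]
eef_rot: [[-0.994, 0.112, -0.005], [0.112, 0.994, 0.0], [0.005, -0.0, -1.0]]
ft_force: [-0.6, -0.9, 0.1]
gripper_width: 0.469
grasp_force: 0.0
rot(tool rv) [-0.    -0.005 -0.008] shift in goal axes [-2.1  1.2 44.3] now axes [-2.3  1.2 44.3] t 33.6 F [-0.6 -0.9  0.1]
orange (mm) [-18.2   0.8 204.7] npx 169 rect centre [-4.2  0.8] size [ 7.3 39.3] az needed -0.017
```

```bash
python3 -m handwheel '[{"dx":-3.5,"dy":0.8,"dz":0,"ax":0,"ay":0,"az":-0.015,"claw":40},{"dx":0,"dy":0,"dz":22,"ax":0,"ay":0,"az":0,"claw":30},{"dx":0,"dy":0,"dz":22,"ax":0,"ay":0,"az":0,"claw":30},{"dx":0,"dy":0,"dz":0,"ax":0,"ay":0,"az":0,"claw":30},{"dx":0,"dy":0,"dz":0,"ax":0,"ay":0,"az":0,"claw":2},{"dx":0,"dy":0,"dz":0,"ax":0,"ay":0,"az":0,"claw":2},{"dx":0,"dy":0,"dz":0,"ax":0,"ay":0,"az":0,"claw":2},{"dx":0,"dy":0,"dz":0,"ax":0,"ay":0,"az":0,"claw":2},{"dx":0,"dy":0,"dz":0,"ax":0,"ay":0,"az":0,"claw":2},{"dx":0,"dy":0,"dz":0,"ax":0,"ay":0,"az":0,"claw":2}]' 40
```

```text
time_s: 34.47
tcp_pos: [0.5789, 0.066, 0.2677]
eef_rot: [[-0.995, 0.098, 0.001], [0.098, 0.995, -0.001], [-0.001, -0.001, -1.0]]
ft_force: [-3.9, -4.2, 3.5]
gripper_width: 0.073
grasp_force: 44.1
```

```bash
python3 -m handwheel '[{"dx":0,"dy":0,"dz":0,"ax":0,"ay":0,"az":0.1,"claw":2},{"dx":0,"dy":0,"dz":0,"ax":0,"ay":0,"az":0.1,"claw":2},{"dx":0,"dy":0,"dz":0,"ax":0,"ay":0,"az":0.1,"claw":2},{"dx":0,"dy":0,"dz":0,"ax":0,"ay":0,"az":0.1,"claw":2},{"dx":0,"dy":0,"dz":0,"ax":0,"ay":0,"az":0.1,"claw":2},{"dx":0,"dy":0,"dz":0,"ax":0,"ay":0,"az":0.1,"claw":2},{"dx":0,"dy":0,"dz":0,"ax":0,"ay":0,"az":0.1,"claw":2},{"dx":0,"dy":0,"dz":0,"ax":0,"ay":0,"az":0.1,"claw":2},{"dx":0,"dy":0,"dz":0,"ax":0,"ay":0,"az":0.1,"claw":2},{"dx":0,"dy":0,"dz":0,"ax":0,"ay":0,"az":0,"claw":2}]' 40
python3 -m handwheel '[{"dx":0,"dy":0,"dz":0,"ax":0,"ay":0,"az":0,"claw":40},{"dx":0,"dy":0,"dz":0,"ax":0,"ay":0,"az":0,"claw":40},{"dx":0,"dy":0,"dz":-20,"ax":0,"ay":0,"az":0,"claw":40},{"dx":0,"dy":0,"dz":-25,"ax":0,"ay":0,"az":-0.125,"claw":40},{"dx":0,"dy":0,"dz":0,"ax":0,"ay":0,"az":-0.125,"claw":40},{"dx":0,"dy":0,"dz":0,"ax":0,"ay":0,"az":-0.125,"claw":40},{"dx":0,"dy":0,"dz":0,"ax":0,"ay":0,"az":-0.125,"claw":40},{"dx":0,"dy":0,"dz":0,"ax":0,"ay":0,"az":-0.125,"claw":40},{"dx":0,"dy":0,"dz":0,"ax":0,"ay":0,"az":-0.125,"claw":40},{"dx":0,"dy":0,"dz":0,"ax":0,"ay":0,"az":-0.12,"claw":40}]' 40
python3 go.py 0.5635 0.2655 0.155 172.5
```

```text
time_s: 35.3
tcp_pos: [0.5782, 0.0648, 0.2678]
eef_rot: [[-0.538, 0.843, -0.001], [0.843, 0.538, -0.005], [-0.003, -0.003, -1.0]]
ft_force: [-6.4, -8.1, 6.6]
gripper_width: 0.074
grasp_force: 44.8
time_s: 36.13
tcp_pos: [0.5796, 0.0671, 0.3122]
eef_rot: [[-0.993, 0.12, 0.002], [0.12, 0.993, 0.002], [-0.002, 0.002, -1.0]]
ft_force: [1.2, -0.5, -0.3]
gripper_width: 0.47
grasp_force: 0.0
rot(tool rv) [0.002 0.002 0.01 ] shift in goal axes [ 41.8 194.6   2.2] now axes [ 39.9 195.    2.6] t 36.1 F [ 1.2 -0.5 -0.3]
```

```bash
python3 -m handwheel '[{"dx":6.8,"dy":32.5,"dz":0,"ax":0,"ay":0,"az":0.01,"claw":40},{"dx":6.8,"dy":32.5,"dz":0,"ax":0,"ay":0,"az":0,"claw":40},{"dx":6.8,"dy":32.5,"dz":0,"ax":0,"ay":0,"az":0,"claw":40},{"dx":6.8,"dy":32.5,"dz":0,"ax":0,"ay":0,"az":0,"claw":40},{"dx":6.8,"dy":32.5,"dz":0,"ax":0,"ay":0,"az":0,"claw":40},{"dx":6.8,"dy":32.5,"dz":0,"ax":0,"ay":0,"az":0,"claw":40},{"dx":0,"dy":0,"dz":0,"ax":0,"ay":0,"az":0,"claw":40},{"dx":0,"dy":0,"dz":0,"ax":0,"ay":0,"az":0,"claw":40},{"dx":0,"dy":0,"dz":0,"ax":0,"ay":0,"az":0,"claw":40},{"dx":0,"dy":0,"dz":0,"ax":0,"ay":0,"az":0,"claw":40}]' 40
python3 go.py 0.5635 0.2655 0.11 172.5; python3 off.py
```

```text
time_s: 36.97
tcp_pos: [0.5652, 0.2644, 0.3118]
eef_rot: [[-0.99, 0.138, 0.0], [0.138, 0.99, 0.0], [-0.0, 0.0, -1.0]]
ft_force: [0.3, -0.3, 0.0]
gripper_width: 0.468
grasp_force: 0.0
rot(tool rv) [ 0.     0.    -0.008] shift in goal axes [ 1.8  0.8 46.8] now axes [ 1.8  0.8 46.8] t 37.0 F [ 0.3 -0.3  0. ]
orange (mm) [-1.200e+01  2.000e-01  2.073e+02] npx 187 rect centre [1.8 0.4] size [39.1  8. ] az needed 0.015
```

```bash
python3 -m handwheel '[{"dx":2,"dy":0.4,"dz":0,"ax":0,"ay":0,"az":0.01,"claw":40},{"dx":0,"dy":0,"dz":23,"ax":0,"ay":0,"az":0,"claw":30},{"dx":0,"dy":0,"dz":23,"ax":0,"ay":0,"az":0,"claw":30},{"dx":0,"dy":0,"dz":0,"ax":0,"ay":0,"az":0,"claw":30},{"dx":0,"dy":0,"dz":0,"ax":0,"ay":0,"az":0,"claw":2},{"dx":0,"dy":0,"dz":0,"ax":0,"ay":0,"az":0,"claw":2},{"dx":0,"dy":0,"dz":0,"ax":0,"ay":0,"az":0,"claw":2},{"dx":0,"dy":0,"dz":0,"ax":0,"ay":0,"az":0,"claw":2},{"dx":0,"dy":0,"dz":0,"ax":0,"ay":0,"az":0,"claw":2},{"dx":0,"dy":0,"dz":0,"ax":0,"ay":0,"az":0,"claw":2}]' 40
python3 -m handwheel '[{"dx":0,"dy":0,"dz":0,"ax":0,"ay":0,"az":0.095,"claw":2},{"dx":0,"dy":0,"dz":0,"ax":0,"ay":0,"az":0.095,"claw":2},{"dx":0,"dy":0,"dz":0,"ax":0,"ay":0,"az":0.095,"claw":2},{"dx":0,"dy":0,"dz":0,"ax":0,"ay":0,"az":0.095,"claw":2},{"dx":0,"dy":0,"dz":0,"ax":0,"ay":0,"az":0.095,"claw":2},{"dx":0,"dy":0,"dz":0,"ax":0,"ay":0,"az":0.095,"claw":2},{"dx":0,"dy":0,"dz":0,"ax":0,"ay":0,"az":0.095,"claw":2},{"dx":0,"dy":0,"dz":0,"ax":0,"ay":0,"az":0.095,"claw":2},{"dx":0,"dy":0,"dz":0,"ax":0,"ay":0,"az":0.095,"claw":2},{"dx":0,"dy":0,"dz":0,"ax":0,"ay":0,"az":0,"claw":2}]' 40
python3 -m handwheel '[{"dx":0,"dy":0,"dz":0,"ax":0,"ay":0,"az":0,"claw":40},{"dx":0,"dy":0,"dz":0,"ax":0,"ay":0,"az":0,"claw":40},{"dx":0,"dy":0,"dz":-20,"ax":0,"ay":0,"az":0,"claw":40},{"dx":0,"dy":0,"dz":-25,"ax":0,"ay":0,"az":-0.125,"claw":40},{"dx":0,"dy":0,"dz":0,"ax":0,"ay":0,"az":-0.125,"claw":40},{"dx":0,"dy":0,"dz":0,"ax":0,"ay":0,"az":-0.125,"claw":40},{"dx":0,"dy":0,"dz":0,"ax":0,"ay":0,"az":-0.125,"claw":40},{"dx":0,"dy":0,"dz":0,"ax":0,"ay":0,"az":-0.125,"claw":40},{"dx":0,"dy":0,"dz":0,"ax":0,"ay":0,"az":-0.125,"claw":40},{"dx":0,"dy":0,"dz":0,"ax":0,"ay":0,"az":-0.125,"claw":40}]' 40
python3 go.py 0.457 0.058 0.155 178.7
```

```text
time_s: 37.85
tcp_pos: [0.5633, 0.2654, 0.2667]
eef_rot: [[-0.989, 0.148, 0.001], [0.148, 0.989, -0.0], [-0.001, -0.0, -1.0]]
ft_force: [-1.3, -3.2, 1.5]
gripper_width: 0.078
grasp_force: 44.2
time_s: 38.68
tcp_pos: [0.5629, 0.2649, 0.2667]
eef_rot: [[-0.535, 0.845, 0.001], [0.845, 0.535, -0.003], [-0.003, -0.001, -1.0]]
ft_force: [-2.2, -4.9, 3.0]
gripper_width: 0.075
grasp_force: 45.0
time_s: 39.52
tcp_pos: [0.5633, 0.2664, 0.3112]
eef_rot: [[-0.993, 0.12, 0.001], [0.12, 0.993, 0.002], [-0.001, 0.002, -1.0]]
ft_force: [0.2, 0.0, 0.7]
gripper_width: 0.464
grasp_force: 0.0
rot(tool rv) [ 0.002  0.001 -0.098] shift in goal axes [ 101.5 -210.8    1.2] now axes [  80.4 -219.7    0.7] t 39.5 F [0.2 0.  0.7]
```

```bash
python3 -m handwheel '[{"dx":0,"dy":0,"dz":0,"ax":0,"ay":0,"az":-0.098,"claw":40},{"dx":14.5,"dy":-30,"dz":0,"ax":0,"ay":0,"az":0,"claw":40},{"dx":14.5,"dy":-30,"dz":0,"ax":0,"ay":0,"az":0,"claw":40},{"dx":14.5,"dy":-30,"dz":0,"ax":0,"ay":0,"az":0,"claw":40},{"dx":14.5,"dy":-30,"dz":0,"ax":0,"ay":0,"az":0,"claw":40},{"dx":14.5,"dy":-30,"dz":0,"ax":0,"ay":0,"az":0,"claw":40},{"dx":14.5,"dy":-30,"dz":0,"ax":0,"ay":0,"az":0,"claw":40},{"dx":14.5,"dy":-30,"dz":0,"ax":0,"ay":0,"az":0,"claw":40},{"dx":0,"dy":0,"dz":0,"ax":0,"ay":0,"az":0,"claw":40},{"dx":0,"dy":0,"dz":0,"ax":0,"ay":0,"az":0,"claw":40}]' 40
python3 go.py 0.457 0.058 0.11 178.7; python3 off.py
```

```text
time_s: 40.35
tcp_pos: [0.4552, 0.0581, 0.3115]
eef_rot: [[-0.999, 0.032, 0.002], [0.032, 0.999, 0.001], [-0.002, 0.001, -1.0]]
ft_force: [-0.0, 0.1, 0.2]
gripper_width: 0.467
grasp_force: 0.0
rot(tool rv) [ 0.001  0.002 -0.009] shift in goal axes [-1.8 -0.  46.5] now axes [-1.7 -0.1 46.5] t 40.4 F [-0.   0.1  0.2]
orange (mm) [-16.7  -1.2 199.7] npx 200 rect centre [-2.9 -0.9] size [39.8  7.7] az needed 0.021
```

```bash
python3 -m handwheel '[{"dx":-2.5,"dy":-0.9,"dz":0,"ax":0,"ay":0,"az":0.01,"claw":40},{"dx":0,"dy":0,"dz":23,"ax":0,"ay":0,"az":0,"claw":30},{"dx":0,"dy":0,"dz":22,"ax":0,"ay":0,"az":0,"claw":30},{"dx":0,"dy":0,"dz":0,"ax":0,"ay":0,"az":0,"claw":30},{"dx":0,"dy":0,"dz":0,"ax":0,"ay":0,"az":0,"claw":2},{"dx":0,"dy":0,"dz":0,"ax":0,"ay":0,"az":0,"claw":2},{"dx":0,"dy":0,"dz":0,"ax":0,"ay":0,"az":0,"claw":2},{"dx":0,"dy":0,"dz":0,"ax":0,"ay":0,"az":0,"claw":2},{"dx":0,"dy":0,"dz":0,"ax":0,"ay":0,"az":0,"claw":2},{"dx":0,"dy":0,"dz":0,"ax":0,"ay":0,"az":0,"claw":2}]' 40
python3 -m handwheel '[{"dx":0,"dy":0,"dz":0,"ax":0,"ay":0,"az":0.105,"claw":2},{"dx":0,"dy":0,"dz":0,"ax":0,"ay":0,"az":0.105,"claw":2},{"dx":0,"dy":0,"dz":0,"ax":0,"ay":0,"az":0.105,"claw":2},{"dx":0,"dy":0,"dz":0,"ax":0,"ay":0,"az":0.105,"claw":2},{"dx":0,"dy":0,"dz":0,"ax":0,"ay":0,"az":0.105,"claw":2},{"dx":0,"dy":0,"dz":0,"ax":0,"ay":0,"az":0.105,"claw":2},{"dx":0,"dy":0,"dz":0,"ax":0,"ay":0,"az":0.105,"claw":2},{"dx":0,"dy":0,"dz":0,"ax":0,"ay":0,"az":0.105,"claw":2},{"dx":0,"dy":0,"dz":0,"ax":0,"ay":0,"az":0.105,"claw":2},{"dx":0,"dy":0,"dz":0,"ax":0,"ay":0,"az":0,"claw":2}]' 40
python3 -m handwheel '[{"dx":0,"dy":0,"dz":0,"ax":0,"ay":0,"az":0,"claw":40},{"dx":0,"dy":0,"dz":0,"ax":0,"ay":0,"az":0,"claw":40},{"dx":0,"dy":0,"dz":-20,"ax":0,"ay":0,"az":0,"claw":40},{"dx":0,"dy":0,"dz":-25,"ax":0,"ay":0,"az":0,"claw":40},{"dx":0,"dy":0,"dz":0,"ax":0,"ay":0,"az":0,"claw":40},{"dx":0,"dy":0,"dz":0,"ax":0,"ay":0,"az":0,"claw":40},{"dx":0,"dy":0,"dz":0,"ax":0,"ay":0,"az":0,"claw":40},{"dx":0,"dy":0,"dz":0,"ax":0,"ay":0,"az":0,"claw":40},{"dx":0,"dy":0,"dz":0,"ax":0,"ay":0,"az":0,"claw":40},{"dx":0,"dy":0,"dz":0,"ax":0,"ay":0,"az":0,"claw":40}]' 40
python3 off.py; python3 go.py 0.443 0.257 0.155 123.9
```

```text
time_s: 41.23
tcp_pos: [0.4582, 0.0577, 0.2662]
eef_rot: [[-0.999, 0.04, 0.001], [0.04, 0.999, -0.001], [-0.001, -0.001, -1.0]]
ft_force: [0.2, -4.2, -2.3]
gripper_width: 0.083
grasp_force: 41.9
time_s: 42.07
tcp_pos: [0.4577, 0.0568, 0.2661]
eef_rot: [[-0.549, 0.836, 0.0], [0.836, 0.549, -0.005], [-0.004, -0.002, -1.0]]
ft_force: [-0.7, -6.2, -0.5]
gripper_width: 0.077
grasp_force: 45.8
time_s: 42.9
tcp_pos: [0.4575, 0.0579, 0.3099]
eef_rot: [[-0.553, 0.833, -0.002], [0.833, 0.553, 0.0], [0.001, -0.001, -1.0]]
ft_force: [0.5, 0.3, 0.4]
gripper_width: 0.464
grasp_force: 0.0
orange (mm) [-14.8   1.2 197.9] npx 190 rect centre [-3.2  0.9] size [ 8.5 43.9] az needed -0.022
rot(tool rv) [-0.001 -0.001 -0.006] shift in goal axes [173.4  99.    0. ] now axes [173.9  98.    0. ] t 43.0 F [0.3 0.6 0.3]
```

```bash
python3 -m handwheel '[{"dx":29,"dy":16.4,"dz":0,"ax":0,"ay":0,"az":0,"claw":40},{"dx":29,"dy":16.4,"dz":0,"ax":0,"ay":0,"az":0,"claw":40},{"dx":29,"dy":16.4,"dz":0,"ax":0,"ay":0,"az":0,"claw":40},{"dx":29,"dy":16.4,"dz":0,"ax":0,"ay":0,"az":0,"claw":40},{"dx":29,"dy":16.4,"dz":0,"ax":0,"ay":0,"az":0,"claw":40},{"dx":29,"dy":16.4,"dz":0,"ax":0,"ay":0,"az":0,"claw":40},{"dx":0,"dy":0,"dz":0,"ax":0,"ay":0,"az":0,"claw":40},{"dx":0,"dy":0,"dz":0,"ax":0,"ay":0,"az":0,"claw":40},{"dx":0,"dy":0,"dz":0,"ax":0,"ay":0,"az":0,"claw":40},{"dx":0,"dy":0,"dz":0,"ax":0,"ay":0,"az":0,"claw":40}]' 40
python3 off.py; python3 go.py 0.443 0.257 0.11 123.9
```

```text
time_s: 43.78
tcp_pos: [0.4435, 0.2564, 0.3103]
eef_rot: [[-0.552, 0.834, -0.001], [0.834, 0.552, -0.001], [-0.0, -0.001, -1.0]]
ft_force: [-0.1, -0.4, 0.1]
gripper_width: 0.467
grasp_force: 0.0
orange (mm) [-13.9   1.8 198.3] npx 211 rect centre [-6.7  1.4] size [ 8.7 53.2] az needed -0.04
rot(tool rv) [-0.001  0.    -0.007] shift in goal axes [ 1.  -0.1 45.5] now axes [ 1.  -0.  45.5] t 43.8 F [-0.3 -0.8 -0.2]
```

```bash
python3 -m handwheel '[{"dx":0,"dy":0.8,"dz":0,"ax":0,"ay":0,"az":-0.01,"claw":40},{"dx":0,"dy":0,"dz":23,"ax":0,"ay":0,"az":0,"claw":30},{"dx":0,"dy":0,"dz":22,"ax":0,"ay":0,"az":0,"claw":30},{"dx":0,"dy":0,"dz":0,"ax":0,"ay":0,"az":0,"claw":30},{"dx":0,"dy":0,"dz":0,"ax":0,"ay":0,"az":0,"claw":2},{"dx":0,"dy":0,"dz":0,"ax":0,"ay":0,"az":0,"claw":2},{"dx":0,"dy":0,"dz":0,"ax":0,"ay":0,"az":0,"claw":2},{"dx":0,"dy":0,"dz":0,"ax":0,"ay":0,"az":0,"claw":2},{"dx":0,"dy":0,"dz":0,"ax":0,"ay":0,"az":0,"claw":2},{"dx":0,"dy":0,"dz":0,"ax":0,"ay":0,"az":0,"claw":2}]' 40
python3 -m handwheel '[{"dx":0,"dy":0,"dz":0,"ax":0,"ay":0,"az":0.11,"claw":2},{"dx":0,"dy":0,"dz":0,"ax":0,"ay":0,"az":0.11,"claw":2},{"dx":0,"dy":0,"dz":0,"ax":0,"ay":0,"az":0.11,"claw":2},{"dx":0,"dy":0,"dz":0,"ax":0,"ay":0,"az":0.11,"claw":2},{"dx":0,"dy":0,"dz":0,"ax":0,"ay":0,"az":0.11,"claw":2},{"dx":0,"dy":0,"dz":0,"ax":0,"ay":0,"az":0.11,"claw":2},{"dx":0,"dy":0,"dz":0,"ax":0,"ay":0,"az":0.11,"claw":2},{"dx":0,"dy":0,"dz":0,"ax":0,"ay":0,"az":0.11,"claw":2},{"dx":0,"dy":0,"dz":0,"ax":0,"ay":0,"az":0.08,"claw":2},{"dx":0,"dy":0,"dz":0,"ax":0,"ay":0,"az":0.02,"claw":2}]' 40
python3 -c "
from h import *
o=env.get_obs(); print(np.round(o['wrist_torque'],2))"
python3 -m handwheel '[{"dx":0,"dy":0,"dz":0,"ax":0,"ay":0,"az":0,"claw":40},{"dx":0,"dy":0,"dz":0,"ax":0,"ay":0,"az":0,"claw":40},{"dx":0,"dy":0,"dz":-20,"ax":0,"ay":0,"az":0,"claw":40},{"dx":0,"dy":0,"dz":-25,"ax":0,"ay":0,"az":-0.125,"claw":40},{"dx":0,"dy":0,"dz":0,"ax":0,"ay":0,"az":-0.125,"claw":40},{"dx":0,"dy":0,"dz":0,"ax":0,"ay":0,"az":-0.125,"claw":40},{"dx":0,"dy":0,"dz":0,"ax":0,"ay":0,"az":-0.125,"claw":40},{"dx":0,"dy":0,"dz":0,"ax":0,"ay":0,"az":-0.125,"claw":40},{"dx":0,"dy":0,"dz":0,"ax":0,"ay":0,"az":-0.125,"claw":40},{"dx":0,"dy":0,"dz":0,"ax":0,"ay":0,"az":-0.125,"claw":40}]' 40
python3 go.py 0.578 0.0665 0.155 122.5
```

```text
time_s: 44.67
tcp_pos: [0.4435, 0.2569, 0.2659]
eef_rot: [[-0.561, 0.828, -0.002], [0.828, 0.561, -0.003], [-0.001, -0.003, -1.0]]
ft_force: [-4.1, -4.6, 0.6]
gripper_width: 0.084
grasp_force: 41.7
time_s: 45.5
tcp_pos: [0.443, 0.257, 0.2654]
eef_rot: [[0.376, 0.926, -0.004], [0.926, -0.376, -0.002], [-0.004, -0.003, -1.0]]
ft_force: [-4.0, -3.2, -2.1]
gripper_width: 0.082
grasp_force: 42.9
[-0.95  1.35  0.44]
time_s: 46.33
tcp_pos: [0.4453, 0.2584, 0.3123]
eef_rot: [[-0.477, 0.879, 0.004], [0.879, 0.477, 0.003], [0.0, 0.005, -1.0]]
ft_force: [0.2, -0.1, 0.6]
gripper_width: 0.467
grasp_force: 0.0
rot(tool rv) [ 0.005 -0.    -0.069] shift in goal axes [-233.2    8.8    2.3] now axes [-232.    25.     2.3] t 46.3 F [ 0.2 -0.1  0.6]
```

```bash
python3 -m handwheel '[{"dx":0,"dy":0,"dz":0,"ax":0,"ay":0,"az":-0.069,"claw":40},{"dx":-33.3,"dy":1.3,"dz":0,"ax":0,"ay":0,"az":0,"claw":40},{"dx":-33.3,"dy":1.3,"dz":0,"ax":0,"ay":0,"az":0,"claw":40},{"dx":-33.3,"dy":1.3,"dz":0,"ax":0,"ay":0,"az":0,"claw":40},{"dx":-33.3,"dy":1.3,"dz":0,"ax":0,"ay":0,"az":0,"claw":40},{"dx":-33.3,"dy":1.3,"dz":0,"ax":0,"ay":0,"az":0,"claw":40},{"dx":-33.3,"dy":1.3,"dz":0,"ax":0,"ay":0,"az":0,"claw":40},{"dx":-33.3,"dy":1.3,"dz":0,"ax":0,"ay":0,"az":0,"claw":40},{"dx":0,"dy":0,"dz":0,"ax":0,"ay":0,"az":0,"claw":40},{"dx":0,"dy":0,"dz":0,"ax":0,"ay":0,"az":0,"claw":40}]' 40
python3 off.py; python3 go.py 0.578 0.0665 0.11 122.5
```

```text
time_s: 47.17
tcp_pos: [0.5775, 0.0635, 0.3118]
eef_rot: [[-0.529, 0.849, 0.004], [0.849, 0.529, 0.001], [-0.001, 0.004, -1.0]]
ft_force: [-0.0, 0.5, 0.1]
gripper_width: 0.462
grasp_force: 0.0
orange (mm) [-11.1   1.2 207. ] npx 182 rect centre [2.7 0.6] size [ 7.8 38.6] az needed -0.036
rot(tool rv) [ 0.003  0.001 -0.008] shift in goal axes [ 0.9  2.2 46.5] now axes [ 0.9  2.  46.6] t 47.2 F [-0.   0.7  0.8]
```

```bash
python3 -m handwheel '[{"dx":2,"dy":1.2,"dz":0,"ax":0,"ay":0,"az":-0.015,"claw":40},{"dx":0,"dy":0,"dz":23,"ax":0,"ay":0,"az":0,"claw":30},{"dx":0,"dy":0,"dz":23,"ax":0,"ay":0,"az":0,"claw":30},{"dx":0,"dy":0,"dz":0,"ax":0,"ay":0,"az":0,"claw":30},{"dx":0,"dy":0,"dz":0,"ax":0,"ay":0,"az":0,"claw":2},{"dx":0,"dy":0,"dz":0,"ax":0,"ay":0,"az":0,"claw":2},{"dx":0,"dy":0,"dz":0,"ax":0,"ay":0,"az":0,"claw":2},{"dx":0,"dy":0,"dz":0,"ax":0,"ay":0,"az":0,"claw":2},{"dx":0,"dy":0,"dz":0,"ax":0,"ay":0,"az":0,"claw":2},{"dx":0,"dy":0,"dz":0,"ax":0,"ay":0,"az":0,"claw":2}]' 40
python3 -m handwheel '[{"dx":0,"dy":0,"dz":0,"ax":0,"ay":0,"az":0.11,"claw":2},{"dx":0,"dy":0,"dz":0,"ax":0,"ay":0,"az":0.11,"claw":2},{"dx":0,"dy":0,"dz":0,"ax":0,"ay":0,"az":0.11,"claw":2},{"dx":0,"dy":0,"dz":0,"ax":0,"ay":0,"az":0.11,"claw":2},{"dx":0,"dy":0,"dz":0,"ax":0,"ay":0,"az":0.11,"claw":2},{"dx":0,"dy":0,"dz":0,"ax":0,"ay":0,"az":0.11,"claw":2},{"dx":0,"dy":0,"dz":0,"ax":0,"ay":0,"az":0.11,"claw":2},{"dx":0,"dy":0,"dz":0,"ax":0,"ay":0,"az":0.11,"claw":2},{"dx":0,"dy":0,"dz":0,"ax":0,"ay":0,"az":0.08,"claw":2},{"dx":0,"dy":0,"dz":0,"ax":0,"ay":0,"az":0.01,"claw":2}]' 40
python3 -c "
from h import *
o=env.get_obs(); print(np.round(o['wrist_torque'],2))"
python3 -m handwheel '[{"dx":0,"dy":0,"dz":0,"ax":0,"ay":0,"az":0,"claw":40},{"dx":0,"dy":0,"dz":0,"ax":0,"ay":0,"az":0,"claw":40},{"dx":0,"dy":0,"dz":-20,"ax":0,"ay":0,"az":0,"claw":40},{"dx":0,"dy":0,"dz":-25,"ax":0,"ay":0,"az":-0.125,"claw":40},{"dx":0,"dy":0,"dz":0,"ax":0,"ay":0,"az":-0.125,"claw":40},{"dx":0,"dy":0,"dz":0,"ax":0,"ay":0,"az":-0.125,"claw":40},{"dx":0,"dy":0,"dz":0,"ax":0,"ay":0,"az":-0.125,"claw":40},{"dx":0,"dy":0,"dz":0,"ax":0,"ay":0,"az":-0.125,"claw":40},{"dx":0,"dy":0,"dz":0,"ax":0,"ay":0,"az":-0.125,"claw":40},{"dx":0,"dy":0,"dz":0,"ax":0,"ay":0,"az":-0.125,"claw":40}]' 40
python3 go.py 0.563 0.2655 0.155 122.5
```

```text
time_s: 48.05
tcp_pos: [0.5752, 0.0679, 0.2656]
eef_rot: [[-0.544, 0.839, -0.001], [0.839, 0.544, 0.001], [0.001, 0.0, -1.0]]
ft_force: [-5.1, 2.5, 3.6]
gripper_width: 0.079
grasp_force: 41.5
time_s: 48.88
tcp_pos: [0.5763, 0.0679, 0.2653]
eef_rot: [[0.385, 0.923, 0.002], [0.923, -0.385, 0.001], [0.002, 0.002, -1.0]]
ft_force: [-0.2, 2.1, -1.7]
gripper_width: 0.079
grasp_force: 42.2
[0.33 0.19 0.51]
time_s: 49.72
tcp_pos: [0.5762, 0.067, 0.3105]
eef_rot: [[-0.468, 0.884, 0.002], [0.884, 0.468, -0.0], [-0.001, 0.002, -1.0]]
ft_force: [-0.1, -1.0, 1.1]
gripper_width: 0.471
grasp_force: 0.0
rot(tool rv) [ 0.002  0.001 -0.081] shift in goal axes [174.5  95.5   0.5] now axes [181.6  81.1   0.4] t 49.7 F [-0.1 -1.   1.1]
```

c is at its stop. Next is b.

```bash
python3 -m handwheel '[{"dx":0,"dy":0,"dz":0,"ax":0,"ay":0,"az":-0.081,"claw":40},{"dx":29,"dy":16,"dz":0,"ax":0,"ay":0,"az":0,"claw":40},{"dx":29,"dy":16,"dz":0,"ax":0,"ay":0,"az":0,"claw":40},{"dx":29,"dy":16,"dz":0,"ax":0,"ay":0,"az":0,"claw":40},{"dx":29,"dy":16,"dz":0,"ax":0,"ay":0,"az":0,"claw":40},{"dx":29,"dy":16,"dz":0,"ax":0,"ay":0,"az":0,"claw":40},{"dx":29,"dy":16,"dz":0,"ax":0,"ay":0,"az":0,"claw":40},{"dx":0,"dy":0,"dz":0,"ax":0,"ay":0,"az":0,"claw":40},{"dx":0,"dy":0,"dz":0,"ax":0,"ay":0,"az":0,"claw":40},{"dx":0,"dy":0,"dz":0,"ax":0,"ay":0,"az":0,"claw":40}]' 40
python3 off.py; python3 go.py 0.563 0.2655 0.11 122.5
```

```text
time_s: 50.55
tcp_pos: [0.5646, 0.2656, 0.3099]
eef_rot: [[-0.533, 0.846, 0.001], [0.846, 0.533, -0.001], [-0.001, 0.0, -1.0]]
ft_force: [-0.0, -0.2, 0.7]
gripper_width: 0.47
grasp_force: 0.0
orange (mm) [-13.   -1.3 205.4] npx 189 rect centre [-7.  -1.5] size [ 7.8 55.7] az needed -0.02
rot(tool rv) [ 0.     0.001 -0.007] shift in goal axes [ 1.4 -1.1 44.9] now axes [ 1.4 -1.1 44.9] t 50.6 F [-0.6  0.1  0.2]
```

```bash
python3 -m handwheel '[{"dx":1,"dy":-1.2,"dz":0,"ax":0,"ay":0,"az":-0.01,"claw":40},{"dx":0,"dy":0,"dz":22,"ax":0,"ay":0,"az":0,"claw":30},{"dx":0,"dy":0,"dz":22,"ax":0,"ay":0,"az":0,"claw":30},{"dx":0,"dy":0,"dz":0,"ax":0,"ay":0,"az":0,"claw":30},{"dx":0,"dy":0,"dz":0,"ax":0,"ay":0,"az":0,"claw":2},{"dx":0,"dy":0,"dz":0,"ax":0,"ay":0,"az":0,"claw":2},{"dx":0,"dy":0,"dz":0,"ax":0,"ay":0,"az":0,"claw":2},{"dx":0,"dy":0,"dz":0,"ax":0,"ay":0,"az":0,"claw":2},{"dx":0,"dy":0,"dz":0,"ax":0,"ay":0,"az":0,"claw":2},{"dx":0,"dy":0,"dz":0,"ax":0,"ay":0,"az":0,"claw":2}]' 40
python3 -m handwheel '[{"dx":0,"dy":0,"dz":0,"ax":0,"ay":0,"az":0.11,"claw":2},{"dx":0,"dy":0,"dz":0,"ax":0,"ay":0,"az":0.11,"claw":2},{"dx":0,"dy":0,"dz":0,"ax":0,"ay":0,"az":0.11,"claw":2},{"dx":0,"dy":0,"dz":0,"ax":0,"ay":0,"az":0.11,"claw":2},{"dx":0,"dy":0,"dz":0,"ax":0,"ay":0,"az":0.11,"claw":2},{"dx":0,"dy":0,"dz":0,"ax":0,"ay":0,"az":0.11,"claw":2},{"dx":0,"dy":0,"dz":0,"ax":0,"ay":0,"az":0.11,"claw":2},{"dx":0,"dy":0,"dz":0,"ax":0,"ay":0,"az":0.11,"claw":2},{"dx":0,"dy":0,"dz":0,"ax":0,"ay":0,"az":0.08,"claw":2},{"dx":0,"dy":0,"dz":0,"ax":0,"ay":0,"az":0.01,"claw":2}]' 40
python3 -c "
from h import *
o=env.get_obs(); print(np.round(o['wrist_torque'],2))"
python3 -m handwheel '[{"dx":0,"dy":0,"dz":0,"ax":0,"ay":0,"az":0,"claw":40},{"dx":0,"dy":0,"dz":0,"ax":0,"ay":0,"az":0,"claw":40},{"dx":0,"dy":0,"dz":-20,"ax":0,"ay":0,"az":0,"claw":40},{"dx":0,"dy":0,"dz":-25,"ax":0,"ay":0,"az":-0.125,"claw":40},{"dx":0,"dy":0,"dz":0,"ax":0,"ay":0,"az":-0.125,"claw":40},{"dx":0,"dy":0,"dz":0,"ax":0,"ay":0,"az":-0.125,"claw":40},{"dx":0,"dy":0,"dz":0,"ax":0,"ay":0,"az":-0.125,"claw":40},{"dx":0,"dy":0,"dz":0,"ax":0,"ay":0,"az":-0.125,"claw":40},{"dx":0,"dy":0,"dz":0,"ax":0,"ay":0,"az":-0.125,"claw":40},{"dx":0,"dy":0,"dz":0,"ax":0,"ay":0,"az":-0.125,"claw":40}]' 40
python3 go.py 0.458 0.0575 0.155 123.5
```

```text
time_s: 51.43
tcp_pos: [0.5625, 0.265, 0.2664]
eef_rot: [[-0.54, 0.842, -0.001], [0.842, 0.54, -0.002], [-0.001, -0.002, -1.0]]
ft_force: [-3.6, -3.9, -0.0]
gripper_width: 0.077
grasp_force: 42.4
time_s: 52.27
tcp_pos: [0.5618, 0.2649, 0.2664]
eef_rot: [[0.39, 0.921, -0.003], [0.921, -0.39, -0.003], [-0.004, -0.001, -1.0]]
ft_force: [-5.7, -5.4, 2.8]
gripper_width: 0.077
grasp_force: 44.5
[-1.36  1.22  0.61]
time_s: 53.1
tcp_pos: [0.5636, 0.2665, 0.312]
eef_rot: [[-0.464, 0.886, 0.003], [0.886, 0.464, 0.002], [0.0, 0.004, -1.0]]
ft_force: [-0.1, 0.0, 0.2]
gripper_width: 0.466
grasp_force: 0.0
rot(tool rv) [ 0.004 -0.    -0.102] shift in goal axes [-116.  -203.5    2. ] now axes [-136.1 -190.6    1.3] t 53.1 F [-0.1  0.   0.2]
```

```bash
python3 -m handwheel '[{"dx":0,"dy":0,"dz":0,"ax":0,"ay":0,"az":-0.102,"claw":40},{"dx":-16.6,"dy":-29,"dz":0,"ax":0,"ay":0,"az":0,"claw":40},{"dx":-16.6,"dy":-29,"dz":0,"ax":0,"ay":0,"az":0,"claw":40},{"dx":-16.6,"dy":-29,"dz":0,"ax":0,"ay":0,"az":0,"claw":40},{"dx":-16.6,"dy":-29,"dz":0,"ax":0,"ay":0,"az":0,"claw":40},{"dx":-16.6,"dy":-29,"dz":0,"ax":0,"ay":0,"az":0,"claw":40},{"dx":-16.6,"dy":-29,"dz":0,"ax":0,"ay":0,"az":0,"claw":40},{"dx":-16.6,"dy":-29,"dz":0,"ax":0,"ay":0,"az":0,"claw":40},{"dx":0,"dy":0,"dz":0,"ax":0,"ay":0,"az":0,"claw":40},{"dx":0,"dy":0,"dz":0,"ax":0,"ay":0,"az":0,"claw":40}]' 40
python3 off.py; python3 go.py 0.458 0.0575 0.11 123.5
```

```text
time_s: 53.93
tcp_pos: [0.4566, 0.0568, 0.3121]
eef_rot: [[-0.544, 0.839, 0.004], [0.839, 0.544, 0.001], [-0.001, 0.004, -1.0]]
ft_force: [1.1, 0.9, 0.2]
gripper_width: 0.466
grasp_force: 0.0
orange (mm) [-13.2   0.6 203.6] npx 177 rect centre [-1.9  0.4] size [ 7.8 43.9] az needed -0.032
rot(tool rv) [ 0.004  0.001 -0.008] shift in goal axes [-0.5  0.6 47. ] now axes [-0.5  0.4 47. ] t 54.0 F [ 0.1  0.4 -0.3]
```

```bash
python3 -m handwheel '[{"dx":-0.5,"dy":0.5,"dz":0,"ax":0,"ay":0,"az":-0.01,"claw":40},{"dx":0,"dy":0,"dz":23,"ax":0,"ay":0,"az":0,"claw":30},{"dx":0,"dy":0,"dz":23,"ax":0,"ay":0,"az":0,"claw":30},{"dx":0,"dy":0,"dz":0,"ax":0,"ay":0,"az":0,"claw":30},{"dx":0,"dy":0,"dz":0,"ax":0,"ay":0,"az":0,"claw":2},{"dx":0,"dy":0,"dz":0,"ax":0,"ay":0,"az":0,"claw":2},{"dx":0,"dy":0,"dz":0,"ax":0,"ay":0,"az":0,"claw":2},{"dx":0,"dy":0,"dz":0,"ax":0,"ay":0,"az":0,"claw":2},{"dx":0,"dy":0,"dz":0,"ax":0,"ay":0,"az":0,"claw":2},{"dx":0,"dy":0,"dz":0,"ax":0,"ay":0,"az":0,"claw":2}]' 40
python3 -m handwheel '[{"dx":0,"dy":0,"dz":0,"ax":0,"ay":0,"az":0.11,"claw":2},{"dx":0,"dy":0,"dz":0,"ax":0,"ay":0,"az":0.11,"claw":2},{"dx":0,"dy":0,"dz":0,"ax":0,"ay":0,"az":0.11,"claw":2},{"dx":0,"dy":0,"dz":0,"ax":0,"ay":0,"az":0.11,"claw":2},{"dx":0,"dy":0,"dz":0,"ax":0,"ay":0,"az":0.11,"claw":2},{"dx":0,"dy":0,"dz":0,"ax":0,"ay":0,"az":0.11,"claw":2},{"dx":0,"dy":0,"dz":0,"ax":0,"ay":0,"az":0.11,"claw":2},{"dx":0,"dy":0,"dz":0,"ax":0,"ay":0,"az":0.11,"claw":2},{"dx":0,"dy":0,"dz":0,"ax":0,"ay":0,"az":0.08,"claw":2},{"dx":0,"dy":0,"dz":0,"ax":0,"ay":0,"az":0.02,"claw":2}]' 40
python3 -c "
from h import *
o=env.get_obs(); print(np.round(o['wrist_torque'],2))"
python3 -m handwheel '[{"dx":0,"dy":0,"dz":0,"ax":0,"ay":0,"az":0,"claw":40},{"dx":0,"dy":0,"dz":0,"ax":0,"ay":0,"az":0,"claw":40},{"dx":0,"dy":0,"dz":-20,"ax":0,"ay":0,"az":0,"claw":40},{"dx":0,"dy":0,"dz":-35,"ax":0,"ay":0,"az":0,"claw":40},{"dx":0,"dy":0,"dz":-35,"ax":0,"ay":0,"az":0,"claw":40},{"dx":-35,"dy":0,"dz":-10,"ax":0,"ay":0,"az":0,"claw":40},{"dx":-40,"dy":0,"dz":0,"ax":0,"ay":0,"az":0,"claw":40},{"dx":-40,"dy":0,"dz":0,"ax":0,"ay":0,"az":0,"claw":40},{"dx":0,"dy":0,"dz":0,"ax":0,"ay":0,"az":0,"claw":40},{"dx":0,"dy":0,"dz":0,"ax":0,"ay":0,"az":0,"claw":40}]' 40
python3 - <<'E'
from h import *
S=dict(a=(.4391,.2536),b=(.5589,.2620),c=(.5728,.0624),d=(.4532,.0540))
for n in("top","scene"):
    im,d=env.capture(n); v,u=np.mgrid[:384,:512]; W=world(n,u,v,d); cv2.imwrite(f"pics/{n}12.png",im)
    for k,(x,y) in S.items():
        m=(d>0)&(W[...,2]>.093)&(W[...,2]<.115)&(np.hypot(W[...,0]-x,W[...,1]-y)<.03); t=W[m][:,:2]
        if len(t)<8: print(n,k,len(t)); continue
        c=t.mean(0); w,V=np.linalg.eigh(np.cov((t-c).T)); g=np.degrees(np.arctan2(V[1,1],V[0,1]))%180
        print(n,k,len(t),"value",np.radians(4+180-g).round(2))
a=cv2.imread("pics/scene12.png"); cv2.imwrite("pics/s12.png",cv2.resize(a[90:310,60:420],(800,489),interpolation=3))
E
```

```text
time_s: 54.82
tcp_pos: [0.4563, 0.0575, 0.2648]
eef_rot: [[-0.555, 0.832, -0.002], [0.832, 0.555, -0.001], [0.001, -0.002, -1.0]]
ft_force: [-5.1, -2.4, -0.7]
gripper_width: 0.08
grasp_force: 42.3
time_s: 55.65
tcp_pos: [0.4563, 0.0575, 0.2649]
eef_rot: [[0.383, 0.924, -0.002], [0.924, -0.383, -0.001], [-0.002, -0.001, -1.0]]
ft_force: [-5.2, -2.5, -0.8]
gripper_width: 0.077
grasp_force: 44.6
[-0.83  1.31  0.64]
time_s: 56.48
tcp_pos: [0.4134, -0.0502, 0.3661]
eef_rot: [[0.386, 0.923, 0.005], [0.923, -0.386, 0.0], [0.002, 0.004, -1.0]]
ft_force: [0.6, 0.4, 0.6]
gripper_width: 0.467
grasp_force: 0.0
top a 39 value 2.02
top b 40 value 1.98
top c 42 value 2.0
top d 42 value 2.0
scene a 63 value 2.01
scene b 53 value 2.05
scene c 71 value 2.0
scene d 77 value 2.03
```

View pics/s12.png

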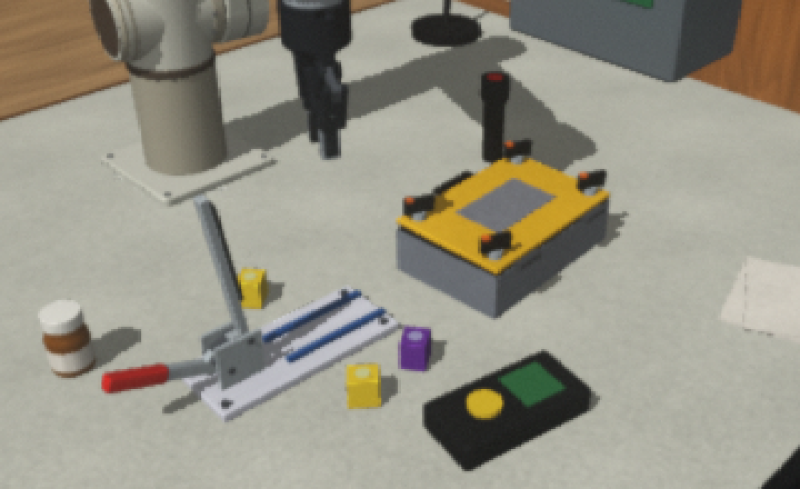

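The lid is shut, all four screws read about 2.0 rad, the clamp is open with its handle at crop (135,378), and the jig is empty. The torch, meter and jar haven't moved, and the arm is clear.

```bash
python3 -c "
from bench import env
print(env.sign_off())"
```

```text
the job is handed in; nothing more can be done
None
```

I handed the job in, with no verdict returned: the clamp is open, the two blocks present (orange and green) are in the box, the lid is shut, and all four screws read about 2.0 rad after two rounds in the order a, c, b, d.

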